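Put the enamel tea tubs away in two lidded stacks

TASK

Put the enamel tubs away in two stacks, in this order: stand the red tub in the middle of the round slate mat, nest the yellow tub on it and close that with the steel lid; then stand the green tub in the middle of the square blue tile and close it with the wooden lid. Let go of each piece once it is level and fully home in the one below before fetching the next, and leave the two cups and the glass teapot undisturbed.

Things in the scene. Friction and masses are not known exactly. Their poses are not given: they have to be found in the camera images.
- red_tub: Red enamel storage tub, round, straight-sided, open-topped: 62 across, 50 high overall, wall 3 (mouth 56 across). A tapered foot 6 high (42 across below, 50 above) drops loosely into another tub's mouth; nested, its origin is 44 above the lower tub's. About 0.12 kg, loose, upright. Origin: centre of the foot's underside; z up.
- yellow_tub: Yellow enamel storage tub, round, straight-sided, open-topped: 62 across, 50 high overall, wall 3 (mouth 56 across). A tapered foot 6 high (42 across below, 50 above) drops loosely into another tub's mouth; nested, its origin is 44 above the lower tub's. About 0.12 kg, loose, upright. Origin: centre of the foot's underside; z up.
- green_tub: Green enamel storage tub, round, straight-sided, open-topped: 62 across, 50 high overall, wall 3 (mouth 56 across). A tapered foot 6 high (42 across below, 50 above) drops loosely into another tub's mouth; nested, its origin is 44 above the lower tub's. About 0.12 kg, loose, upright. Origin: centre of the foot's underside; z up.
- steel_lid: Bright steel tub lid with a black knob: tapered plug 6 high (42 across below, 50 above; drops loosely into a tub's 56 mouth), then a disc 62 across, 5 thick, then a round upright knob 20 across, 25 tall; 36 high overall. Seated, its origin is 44 above the tub's. Under 0.12 kg, loose, plug down. Origin: centre of the plug's underside; z up.
- wood_lid: Dark wooden tub lid with a knob of the same wood: tapered plug 6 high (42 across below, 50 above; drops loosely into a tub's 56 mouth), then a disc 62 across, 5 thick, then a round upright knob 20 across, 25 tall; 36 high overall. Seated, its origin is 44 above the tub's. Under 0.12 kg, loose, plug down. Origin: centre of the plug's underside; z up.
- slate_mat: Round dark slate mat, 96 across, 6 thick, fixed flat on the table. Origin: centre of its underside; the top is 6 above it.
- blue_tile: Square blue tile, 96 x 96, 6 thick, fixed flat on the table. Origin: centre of its underside; the top is 6 above it.
- white_cup: White ceramic cup without handle, bystander: mouth 72 across, 65 high. Loose. Origin: centre of the underside; z up.
- terracotta_cup: Terracotta cup without handle, bystander: mouth 72 across, 65 high. Loose. Origin: centre of the underside; z up.
- teapot: Clear glass teapot with a steel infuser inside and a steel lid, bystander at the far side: body 110 across, 107 high, with spout (+y) and handle (-y) about 190 long over all. Loose. Origin: centre of the underside; z up.
Mind the look-alikes: they are no part of the job. What is shaped like the green_tub but purple is not meant.

How it is judged:
On the way, in this order (a step that is already met when the one before it is completed fails the run):
1. The red tub stands in the middle of the slate mat, released (horizontal distance between red_tub and slate_mat below 0.012 m and z of red_tub in the frame of slate_mat between 0.003 and 0.009 m and angle between red_tub's own z axis and vertical below 0.07 rad and linear speed of red_tub below 0.02 m/s and contact force between the fingers and red_tub below 0.2 N), for 0.2 s.
2. The yellow tub is nested on the red tub, released (horizontal distance between yellow_tub and red_tub below 0.006 m and z of yellow_tub in the frame of red_tub between 0.041 and 0.047 m and angle between yellow_tub's own z axis and vertical below 0.07 rad and linear speed of yellow_tub below 0.02 m/s and contact force between the fingers and yellow_tub below 0.2 N), for 0.2 s.
3. The steel lid is fully seated on the yellow tub, released (horizontal distance between steel_lid and yellow_tub below 0.006 m and z of steel_lid in the frame of yellow_tub between 0.041 and 0.047 m and angle between steel_lid's own z axis and vertical below 0.07 rad and linear speed of steel_lid below 0.02 m/s and contact force between the fingers and steel_lid below 0.2 N), for 0.2 s.
4. The green tub stands in the middle of the blue tile, released (horizontal distance between green_tub and blue_tile below 0.012 m and z of green_tub in the frame of blue_tile between 0.003 and 0.009 m and angle between green_tub's own z axis and vertical below 0.07 rad and linear speed of green_tub below 0.02 m/s and contact force between the fingers and green_tub below 0.2 N), for 0.2 s.
5. The wooden lid is fully seated on the green tub, released (horizontal distance between wood_lid and green_tub below 0.006 m and z of wood_lid in the frame of green_tub between 0.041 and 0.047 m and angle between wood_lid's own z axis and vertical below 0.07 rad and linear speed of wood_lid below 0.02 m/s and contact force between the fingers and wood_lid below 0.2 N), for 0.2 s.
At the end, for the whole second after the job is handed in: Red tub on the slate mat, green tub on the blue tile, within 12 mm of their centres; yellow tub on red, steel lid on yellow, wooden lid on green, each within 6 mm of centre and 3 mm of its seated height; all within 0.07 rad of upright, at rest, released (all of step 1 and all of step 2 and all of step 3 and all of step 4 and all of step 5); the robot touches nothing.
It fails at once if The white cup is pushed more than 25 mm or tipped (distance of white_cup from where it was at the start of the episode above 0.025 m or angle between white_cup's own z axis and vertical above 0.35 rad).
It fails at once if The terracotta cup is pushed more than 25 mm or tipped (distance of terracotta_cup from where it was at the start of the episode above 0.025 m or angle between terracotta_cup's own z axis and vertical above 0.35 rad).
It fails at once if The teapot is pushed more than 25 mm or tipped (distance of teapot from where it was at the start of the episode above 0.025 m or angle between teapot's own z axis and vertical above 0.35 rad).
It also fails if it takes over 128 s, if anything falls off the work surface, if the arm or the gripper's body presses on something with over 40 N, if the wrist force passes 120 N, or if a joint passes its speed limit or range.

ROBOT

A 6-joint arm with a two-finger parallel gripper is mounted at the origin on the work surface. World frame = base frame: x ahead of the robot, y to its left, z up, the work surface at z = 0. Lengths are in m, angles in rad, forces in N, time in s.
With the tool pointing down it reaches from about 0.25 to 0.775 m from the base axis. Payload 4 kg.
Tool frame: the origin (TCP) lies at the centre of the arm's flange, where the gripper is bolted on; the fingertips stand ahead of it and the grasp point (between the pads) lies 180 mm ahead of it (robot.tcp_to_tips is the z of the fingertips in the tool frame, in m); z points along the fingers, y is the direction in which the jaws open and shut (so a half turn about z gives the same grasp; the last joint's range is limited). The gripper opens to 94 mm and grips with 3 to 60 N. Pads are 16 mm wide; open, the fingers measure 119 mm over their backs; the gripper's body (75 mm by 177 mm) begins 78 mm behind the grasp point.
Start: joints at [-1.319, 0.087, 1.371, -0, 1.684, -0.103], TCP at [0.191, -0.516, 0.405] pointing down, gripper open.
Joint ranges: [-3.1, 3.1], [-0.76, 2.03], [0.27, 2.55], [-1.08, 4.22], [0.17, 2.65], [-2.57, 2.57]. Speed limits (rad/s): [2.79, 2.79, 3.14, 3.14, 3.14, 3.14].

INTERFACE

Orientations are given as [roll, pitch, yaw] about the fixed x, y, z axes, in that order (R = Rz(yaw) Ry(pitch) Rx(roll)).
In Python, from bench import robot gives the robot as it stands.
- The arm moves only by the tool move_arm, never from a script. Its argument "increments" is a list that holds one entry, the list of rows, each a list of 7 numbers: the opening, from 0 (shut) to 1 (fully open), then the shift along the tool's x, y, z as a fraction of full scale, then the turn, a rotation vector about the tool's x, y, z as a fraction of full scale. In form: [[[jaw, dx, dy, dz, rx, ry, rz], ...]]. A call has 1 to 8 rows; each row is the pose to reach, as a shift and turn from the pose commanded when the call began, along the tool's axes at that moment; what a row does not reach only later rows make up. Full scale, the value 1, is 0.1 m for a shift and pi/2 rad for a turn. A row lasts 1/12 s, in which the tool goes at most 41.7 mm and 7.16 degrees, less where a joint would pass 70% of its speed; a pose out of reach is approached as far as the arm can. A call with a number of a shift or a turn outside -1 to 1 is refused whole. A call with a gripper value outside its range is refused whole. The fingers move at their own pace and stop on an object; the grip force is fixed at half the most. Time passes only in rows, so rows that repeat a pose let the fingers close. It gives the time, the measured TCP pose, the force and the opening at its end, in the units of the state.
- robot.get_obs(): the state, without advancing time (a new reading comes with each control period).
- robot.snapshot(name): name is "scene" or "top" or "wrist"; returns (picture, depth): 400x640x3 uint8, red, green, blue; 400x640 float32, m along the optical axis (not along the pixel's ray), 0 where there is no reading.
- robot.camera_params(name): a dict with "mtx" (3x3 intrinsics, pixels), "R" (3x3) and "t" (3): a world point X has camera coordinates R X + t. Camera axes: x right, y down, z forward; pixel columns grow to the right and rows downward; lengths in m; the calibration is good to about 2 mm. A picture is of the moment at which its call begins: read the wrist's pose just before it. camera_params takes no time and is no camera call; for the wrist camera it gives the pose at the moment of the call.
- robot.close_job(): hands the job in, once; it reports no verdict.
The state is a dict: "time": time; "joint_positions": joint angles; "qvel": joint speeds; "joint_torque": joint torques, N m; "tool_pos": TCP position; "ee_rot": TCP orientation; "wrist_force": force on the tool from outside, world axes, zero at the start; "wrist_torque": the same for the moment, N m; "width": finger opening in m.
Only numpy, scipy, OpenCV 4.12 (cv2) and the standard library are available. Lean on these libraries where they do the work, as an engineer would, in place of code of your own. Each camera call takes 0.05 s, during which the arm holds its last target.

## Working session

There is one attempt and no reset: what is moved stays moved. The work goes in short steps, Python scripts to look and compute and a tool call to move; the robot and the scene stay as the last step left them, time stands still between calls to the robot, and variables do not carry over. Pictures are saved under pics/ and viewed, and the job is handed in when it is done.

Besides the shell and the picture viewer there is one more tool, called after "Request:" as name([rows], argument=value, ...), one row to a line, values as JSON. move_arm: Moves the arm, as the interface text tells. Its arguments: {"type":"object","properties":{"increments":{"type":"array","items":{"type":"array","items":{"type":"array","items":{"type":"number","minimum":-1,"maximum":1}}}}},"required":["increments"]}

```bash
ls; mkdir -p pics
python3 - <<'E'
from bench import robot
import cv2,numpy as np
for n in ["scene","top"]:
    p,d=robot.snapshot(n); cv2.imwrite(f"pics/{n}0.png",p[...,::-1]); np.save(f"{n}0.npy",d); np.save(f"{n}0rgb.npy",p)
    c=robot.camera_params(n); print(n,c)
o=robot.get_obs();print(o, robot.tcp_to_tips)
E
```

```text
pics
scene {'mtx': array([[512.51604444,   0.        , 324.49049786],
       [  0.        , 512.51604444, 209.06170845],
       [  0.        ,   0.        ,   1.        ]]), 'R': array([[ 0.79859542,  0.60186579, -0.00171264],
       [ 0.3904182 , -0.52019418, -0.75958649],
       [-0.45806003,  0.60593365, -0.65040405]]), 't': array([-0.44373104, -0.17077494,  1.40796502])}
top {'mtx': array([[390.22838427,   0.        , 313.67141158],
       [  0.        , 390.22838427, 197.04816818],
       [  0.        ,   0.        ,   1.        ]]), 'R': array([[ 0.01022147, -0.99994236,  0.00328615],
       [-0.99209774, -0.01055215, -0.1250229 ],
       [ 0.12505037, -0.00198227, -0.99214841]]), 't': array([0.01229448, 0.55461704, 0.99297699])}
{'time': 0.1, 'joint_positions': array([-1.31909264e+00,  8.78527627e-02,  1.37206515e+00, -3.15595115e-05,
        1.68358024e+00, -1.03094489e-01]), 'qvel': array([-5.65717866e-04, -1.09416993e-03, -3.69952847e-03, -3.45753695e-04,
        5.85624264e-05, -3.88253709e-04]), 'joint_torque': array([ 3.30230199e-03, -3.41252625e+01, -3.03301728e+01,  7.21946592e-02,
        3.03914328e-02, -8.91261379e-05]), 'tool_pos': array([ 0.19103966, -0.51564917,  0.4036556 ]), 'ee_rot': array([-3.13969405e+00, -1.64899066e-04,  3.54794497e-01]), 'wrist_force': array([0.60608019, 0.5040234 , 0.15376912]), 'wrist_torque': array([-0.00300027, -0.02133765, -0.00449381]), 'width': 0.09379265132118168} 0.1992
```

View pics/scene0.png

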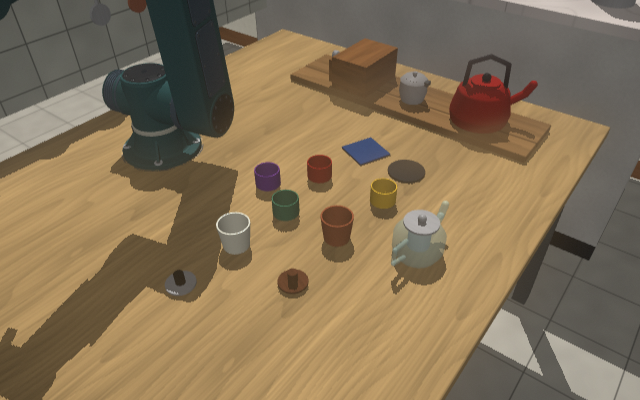

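View pics/top0.png

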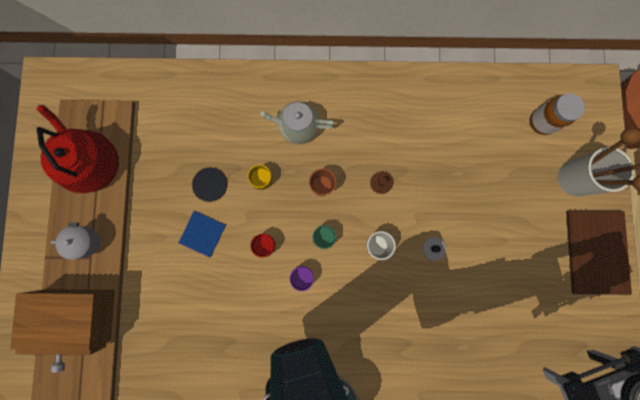

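```bash
cat > h.py <<'E'
import numpy as np,cv2
from scipy.optimize import least_squares
def cloud(d,c):
    K,R,t=c["mtx"],c["R"],c["t"]; h,w=d.shape
    u,v=np.meshgrid(np.arange(w),np.arange(h))
    X=np.stack([(u-K[0,2])/K[0,0]*d,(v-K[1,2])/K[1,1]*d,d],-1)
    W=(X-t)@R
    W[d<=0]=np.nan
    return W
def proj(c,X):
    x=c["R"]@np.asarray(X)+c["t"]; x=c["mtx"]@x; return x[:2]/x[2]
def fitc(P,r=None):
    c0=P.mean(0)
    if r: f=least_squares(lambda q:np.hypot(P[:,0]-q[0],P[:,1]-q[1])-r,c0,loss='soft_l1',f_scale=.001); return f.x,r,np.sqrt(np.mean(f.fun**2))
    f=least_squares(lambda q:np.hypot(P[:,0]-q[0],P[:,1]-q[1])-q[2],[*c0,.03],loss='soft_l1',f_scale=.001); return f.x[:2],f.x[2],np.sqrt(np.mean(f.fun**2))
E
python3 - <<'E'
from bench import robot
from h import *
np.set_printoptions(precision=4,suppress=True)
W={n:cloud(np.load(n+"0.npy"),robot.camera_params(n)) for n in ["top","scene"]}
px=dict(red=(263,245),yellow=(260,177),green=(325,237),purple=(302,278),white=(381,245),terra=(322,182),steel=(434,248),wood=(382,182),teapot=(299,122),mat=(210,184),tile=(202,234))
w=W["top"]
for k,(u,v) in px.items():
    c=np.nanmean(w[v-3:v+4,u-3:u+4].reshape(-1,3),0)
    for n in W:
        A=W[n].reshape(-1,3); m=np.hypot(A[:,0]-c[0],A[:,1]-c[1])<.05+.02*(k in("teapot","mat","tile")); P=A[m]
        Q=P[P[:,2]>(.0035 if k in("mat","tile") else .012)]
        print(k,n,len(Q),"mean",Q.mean(0),"zpct",np.percentile(Q[:,2],[2,50,90,99]),"mid",(Q.min(0)+Q.max(0))/2,"ext",np.ptp(Q,0), "tablez",np.median(P[P[:,2]<.0035,2]) if (P[:,2]<.0035).any() else None)
E
```

```text
red top 206 mean [0.4268 0.1524 0.0349] zpct [0.0123 0.0397 0.0508 0.0532] mid [0.4266 0.1497 0.0329] ext [0.0585 0.0608 0.0418] tablez -0.00022135840352739323
red scene 570 mean [0.4297 0.1448 0.0326] zpct [0.0126 0.0328 0.0477 0.0502] mid [0.4289 0.1455 0.0316] ext [0.0642 0.0644 0.039 ] tablez -0.0014008477213698475
yellow top 243 mean [0.6072 0.1643 0.0347] zpct [0.0122 0.0372 0.0507 0.0534] mid [0.6057 0.1623 0.033 ] ext [0.0615 0.0615 0.042 ] tablez -0.0003499737478654843
yellow scene 629 mean [0.6093 0.1572 0.0326] zpct [0.0133 0.0333 0.0472 0.0508] mid [0.608  0.1595 0.0324] ext [0.0646 0.0654 0.0404] tablez -0.0009824704860529293
green top 159 mean [ 0.4509 -0.0105  0.0359] zpct [0.0121 0.0473 0.0512 0.0534] mid [ 0.4485 -0.0082  0.0332] ext [0.0588 0.0591 0.0424] tablez -0.00020126574408973908
green scene 651 mean [ 0.4533 -0.0137  0.0328] zpct [0.0127 0.0335 0.048  0.0508] mid [ 0.4517 -0.0127  0.0316] ext [0.0678 0.0633 0.0392] tablez -0.0011637890764731853
purple top 179 mean [0.3405 0.049  0.037 ] zpct [0.0121 0.047  0.051  0.053 ] mid [0.3437 0.0481 0.0338] ext [0.0606
[... 1824 characters left out ...]
97] ext [0.11   0.1168 0.0953] tablez -0.0009736012214456211
mat top 880 mean [0.5895 0.3026 0.0062] zpct [0.0037 0.0061 0.0084 0.01  ] mid [0.5887 0.3003 0.0073] ext [0.1321 0.135  0.0075] tablez 0.00013848222730967482
mat scene 512 mean [0.5925 0.2979 0.0053] zpct [0.0036 0.0051 0.007  0.0083] mid [0.5838 0.304  0.0062] ext [0.1081 0.108  0.0054] tablez -0.000578197879433704
tile top 1170 mean [0.4553 0.3168 0.0063] zpct [0.0037 0.0061 0.0084 0.0103] mid [0.4518 0.3135 0.0078] ext [0.1302 0.1328 0.0086] tablez 0.00039315871938889145
tile scene 514 mean [0.4585 0.3121 0.0053] zpct [0.0036 0.0051 0.0071 0.009 ] mid [0.4579 0.3124 0.0066] ext [0.1226 0.1183 0.0063] tablez 3.20878368429511e-05
```

Run:
```python
from bench import robot
import cv2,numpy as np
np.set_printoptions(precision=4,suppress=True)
c=robot.camera_params("wrist"); p,d=robot.snapshot("wrist"); cv2.imwrite("pics/w0.png",p[...,::-1])
print(c, -c["R"].T@c["t"])
```

```text
{'mtx': array([[318.3438,   0.    , 322.1406],
       [  0.    , 318.3438, 200.9988],
       [  0.    ,   0.    ,   1.    ]]), 'R': array([[ 0.3466, -0.938 , -0.002 ],
       [-0.9075, -0.3358,  0.2521],
       [-0.2372, -0.0855, -0.9677]]), 't': array([-0.5506, -0.0259,  0.3906])} [ 0.26   -0.4918  0.3834]
```

View pics/w0.png

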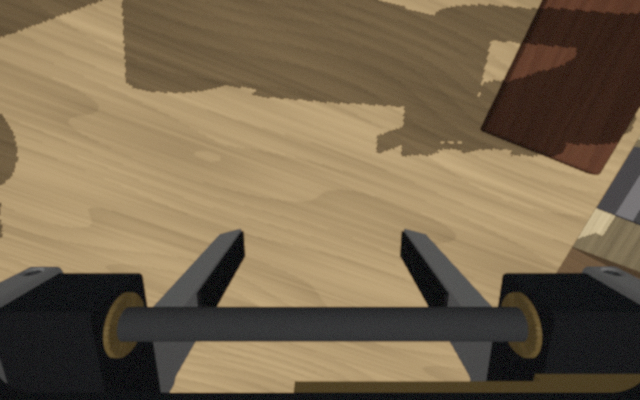

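Request:
move_arm([
  [[1,0.25,-0.2,0,0,0,0.075],[1,0.5,-0.4,0,0,0,0.15],[1,0.75,-0.58,0,0,0,0.226],[1,0.75,-0.58,0,0,0,0.226]],
])

```text
time: 0.48
tool_pos: [0.2432, -0.432, 0.4048]
ee_rot: [-3.14, -0.002, 0.0]
wrist_force: [0.3, -0.6, 1.1]
width: 0.0941
```

Request:
move_arm([
  [[1,0.1,-0.33,0,0,0,0],[1,0.2,-0.66,0,0,0,0],[1,0.31,-1,0,0,0,0],[1,0.31,-1,0,0,0,0]],
])

```text
time: 0.82
tool_pos: [0.2731, -0.3317, 0.4049]
ee_rot: [-3.14, -0.001, 0.006]
wrist_force: [0.0, 0.1, 0.4]
width: 0.0941
```

Request:
move_arm([
  [[1,0.1,-0.33,0,0,0,0],[1,0.2,-0.66,0,0,0,0],[1,0.31,-0.96,0,0,0,0],[1,0.31,-0.96,0,0,0,0]],
])

```text
time: 1.15
tool_pos: [0.3041, -0.2364, 0.405]
ee_rot: [-3.141, -0.002, 0.006]
wrist_force: [0.0, -0.1, 1.1]
width: 0.0936
```

Request:
move_arm([
  [[1,0.1,-0.33,0,0,0,0],[1,0.2,-0.66,0,0,0,0],[1,0.31,-0.96,0,0,0,0],[1,0.31,-0.96,0,0,0,0]],
])

```text
time: 1.48
tool_pos: [0.3353, -0.1407, 0.4049]
ee_rot: [-3.14, -0.001, 0.007]
wrist_force: [0.2, 0.3, -0.3]
width: 0.0941
```

```bash
cat > snap.py <<'E'
import sys,cv2,numpy as np
from bench import robot
import pickle
o=robot.get_obs(); c=robot.camera_params("wrist"); p,d=robot.snapshot("wrist")
n=sys.argv[1]; cv2.imwrite(f"pics/{n}.png",p[...,::-1]); pickle.dump((o,c,p,d),open(n+".pkl","wb"))
print(o["time"],o["tool_pos"],o["ee_rot"],o["width"])
E
python3 snap.py w1
```

```text
1.4833 [ 0.3352963  -0.14072852  0.40485546] [-3.14029554e+00 -1.37543783e-03  6.91376405e-03] 0.0941076430750557
```

View pics/w1.png

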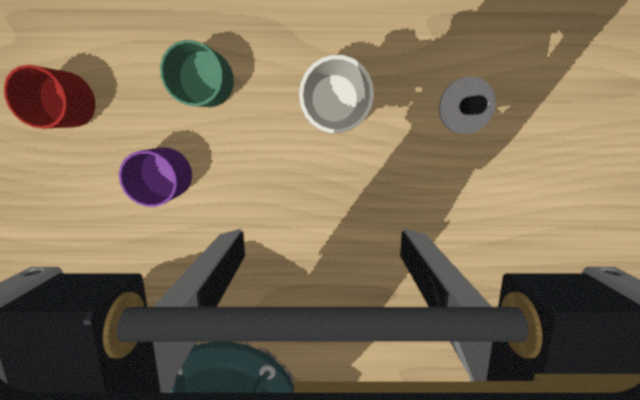

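Request:
move_arm([
  [[1,0.1,-0.33,0,0,0,0],[1,0.2,-0.66,0,0,0,0],[1,0.31,-0.96,0,0,0,0],[1,0.31,-0.96,0,0,0,0]],
])

```text
time: 1.87
tool_pos: [0.3665, -0.0455, 0.4046]
ee_rot: [-3.14, -0.001, 0.005]
wrist_force: [-1.5, -0.3, -0.3]
width: 0.0941
```

Request:
move_arm([
  [[1,0.1,-0.33,0,0,0,0],[1,0.2,-0.66,0,0,0,0],[1,0.31,-0.96,0,0,0,0],[1,0.31,-0.96,0,0,0,0]],
])

```text
time: 2.2
tool_pos: [0.3979, 0.0501, 0.4043]
ee_rot: [-3.141, 0.0, 0.004]
wrist_force: [-0.2, -0.4, -0.1]
width: 0.0938
```

Request:
move_arm([
  [[1,0.1,-0.33,0,0,0,0],[1,0.2,-0.66,0,0,0,0],[1,0.31,-0.96,0,0,0,0],[1,0.31,-0.96,0,0,0,0],[1,0.31,-0.96,0,0,0,0]],
])

```text
time: 2.62
tool_pos: [0.4285, 0.1435, 0.404]
ee_rot: [3.139, 0.001, 0.0]
wrist_force: [0.4, 0.2, 0.0]
width: 0.0941
```

```bash
python3 snap.py w2
```

```text
2.6167 [0.42851936 0.14346427 0.40396425] [3.13944627e+00 1.39709464e-03 2.35582878e-04] 0.09413373737538201
```

View pics/w2.png

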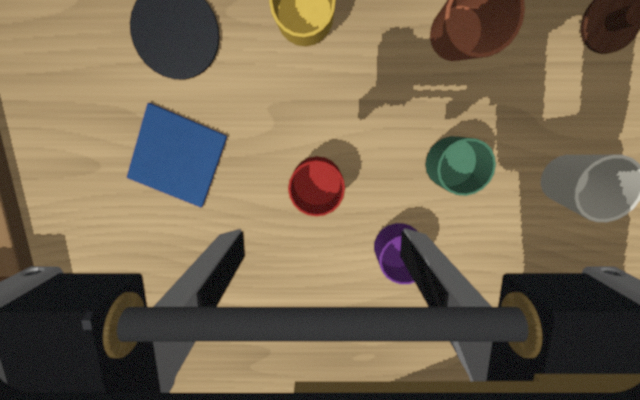

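```bash
cat >> h.py <<'E'
from scipy.optimize import minimize
SH={'tub':[(.05,.031),(.006,.031),(0,.021)],'mat':[(.006,.048),(0,.048)],'lid':[(.036,.01),(.011,.031),(.006,.031),(0,.021)],'tile':None,'disc':[(.011,.031),(.006,.031)]}
def sil(c,kind,q,z0=0):
    a=np.linspace(0,2*np.pi,48,endpoint=False); pts=[]
    if kind=='tile':
        for z in(0,.006):
            for k in range(4):
                t=q[2]+np.pi/4+k*np.pi/2; pts.append([q[0]+.048*2**.5*np.cos(t),q[1]+.048*2**.5*np.sin(t),z+z0])
    else:
        for z,r in SH[kind]: pts+= [[q[0]+r*np.cos(t),q[1]+r*np.sin(t),z+z0] for t in a]
    X=np.array(pts)@c["R"].T+c["t"]; x=X@c["mtx"].T; return (x[:,:2]/x[:,2:]).astype(np.float32)
def hullmask(c,kind,q,shape,z0=0,s=4):
    h=cv2.convexHull(sil(c,kind,q,z0)); m=np.zeros((shape[0]*1,shape[1]*1),np.uint8)
    cv2.fillPoly(m,[np.round(h*16).astype(np.int32)],255,lineType=cv2.LINE_AA,shift=4); return m/255.
def fitsil(c,kind,q0,mask,z0=0):
    M=mask.astype(float); f=lambda q:-(np.minimum(M,hm:=hullmask(c,kind,q,M.shape,z0)).sum())/np.maximum(M,hm).sum()
    q0=np.array(q0,float); best=None
    step=[.006,.006,.2][:len(q0)]
    s=np.vstack([q0]+[q0+np.eye(len(q0))[i]*step[i] for i in range(len(q0))])
    r=minimize(f,q0,method='Nelder-Mead',options=dict(initial_simplex=s,xatol=1e-5,fatol=1e-5)); return r.x,-r.fun
HUE={'red':((0,6),(172,180)),'yellow':((20,32),),'green':((65,95),),'blue':((100,125),),'purple':((125,160),)}
def cmask(p,name,smin=90,vmin=20):
    hsv=cv2.cvtColor(p,cv2.COLOR_RGB2HSV); m=np.zeros(p.shape[:2],bool)
    for a,b in HUE[name]: m|=(hsv[...,0]>=a)&(hsv[...,0]<=b)
    return m&(hsv[...,1]>smin)&(hsv[...,2]>vmin)
def blob(m,c,q,rad,z=.03):
    "keep only mask near projected guess; fill holes"
    x=proj(c,[q[0],q[1],z]); yy,xx=np.mgrid[:m.shape[0],:m.shape[1]]
    m=m&(np.hypot(xx-x[0],yy-x[1])<rad); m=m.astype(np.uint8)
    n,l,s,_=cv2.connectedComponentsWithStats(m)
    k=1+np.argmax(s[1:,4]); m=(l==k).astype(np.uint8)
    cs,_=cv2.findContours(m,cv2.RETR_EXTERNAL,cv2.CHAIN_APPROX_NONE); o=np.zeros_like(m); cv2.drawContours(o,cs,-1,1,-1)
    return o.astype(bool)
E
cat > t.py <<'E'
from bench import robot
from h import *
import pickle
np.set_printoptions(precision=4,suppress=True)
G=dict(red=(.427,.149),green=(.451,-.010),purple=(.344,.047),yellow=(.607,.161))
V={}
for n in("top","scene"): V[n]=(robot.camera_params(n),np.load(n+"0rgb.npy"))
for n in("w1","w2"):
    o,c,p,d=pickle.load(open(n+".pkl","rb")); V[n]=(c,p)
for k,g in G.items():
    for n,(c,p) in V.items():
        if n=="w1" and k=="yellow": continue
        try:
            m=blob(cmask(p,k),c,g,60 if n[0]=="w" else 30); r=fitsil(c,"tub",g,m); print(k,n,m.sum(),*r)
        except Exception as e: print(k,n,e)
for n,(c,p) in V.items():
    if n=="w1":continue
    m=blob(cmask(p,"blue"),c,(.456,.314),90,0); print("tile",n,m.sum(),*fitsil(c,"tile",(.456,.314,.4),m))
    g=p.astype(int); m=(g.max(2)<90)&(g.max(2)-g.min(2)<30)
    m=blob(m,c,(.59,.301),70 if n[0]=="w" else 35,0); print("mat",n,m.sum(),*fitsil(c,"mat",(.59,.301),m))
E
python3 t.py
```

```text
red top 434 [0.4282 0.151 ] 0.7984733265032251
red scene 56 [0.3982 0.1858] 0.08526494043043814
red w1 4517 [0.4268 0.1473] 0.9042140690885311
red w2 2562 [0.4273 0.1479] 0.8945243820280108
green top 372 [ 0.4542 -0.0099] 0.7334215863873534
green scene attempt to get argmax of an empty sequence
green w1 2889 [ 0.4502 -0.0136] 0.7037819340712251
green w2 2858 [ 0.4486 -0.0119] 0.8098933085468794
purple top 446 [0.3476 0.0472] 0.823099298548496
purple scene 59 [0.3071 0.0827] 0.08690051926598083
purple w1 3194 [0.3435 0.0449] 0.8801724669725096
purple w2 1439 [0.3451 0.0483] 0.4890526416799277
yellow top 518 [0.6082 0.1624] 0.924324895257543
yellow scene 729 [0.608  0.1604] 0.9277820855949374
yellow w2 2483 [0.6085 0.1603] 0.9779969473185929
tile top 1195 [0.4572 0.3163 1.1422] 0.8591813775661251
mat top 922 [0.5917 0.3022] 0.8799606219633619
tile scene 594 [0.4495 0.3151 1.135 ] 0.7023686395280345
mat scene 391 [0.5892 0.3019] 0.5039525691699605
tile w2 6313 [0.4569 0.3163 1.171 ] 0.9037730404397893
mat w2 5897 [0.5936 0.3008] 0.9573379710884898
```

Request:
move_arm([
  [[1,-0.015,-0.045,0.3,0,0,0],[1,-0.015,-0.045,0.6,0,0,0],[1,-0.015,-0.045,0.9,0,0,0],[1,-0.015,-0.045,1,0,0,0],[1,-0.015,-0.045,1,0,0,0]],
])

```text
time: 3.08
tool_pos: [0.425, 0.1471, 0.3016]
ee_rot: [3.139, 0.007, -0.003]
wrist_force: [0.2, 0.0, 0.7]
width: 0.094
```

```bash
python3 snap.py w3
```

```text
3.0833 [0.42503816 0.14709655 0.30164372] [ 3.13931004e+00  6.50325175e-03 -2.73944121e-03] 0.09395145592674826
```

View pics/w3.png

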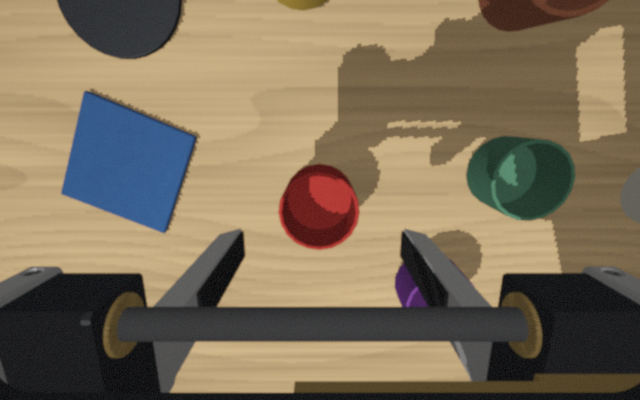

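```bash
cat > m.py <<'E'
import sys,pickle
from h import *
np.set_printoptions(precision=4,suppress=True)
def load(n): return pickle.load(open(n+".pkl","rb"))
def tub(n,k,g,rad=70,z0=0):
    o,c,p,d=load(n); m=blob(cmask(p,k),c,g,rad,z0+.03); r=fitsil(c,"tub",g,m,z0)
    # depth rim fit
    W=cloud(d,c); near=np.hypot(W[...,0]-g[0],W[...,1]-g[1])<.045
    P=W[near&(W[...,2]>z0+.046)&(W[...,2]<z0+.055)]
    f=fitc(P[:,:2],.0295) if len(P)>20 else None
    print(k,n,m.sum(),*r,"rim",len(P),f, "zmed",np.median(P[:,2]) if len(P) else None); return r[0]
E
python3 - <<'E'
from m import *
tub("w3","red",(.427,.148)); tub("w3","green",(.45,-.012)); tub("w2","green",(.45,-.012)); tub("w2","yellow",(.608,.16)); tub("w2","red",(.427,.148))
o,c,p,d=load("w3"); 
for z in (.38-.2,.05,.0): print(proj(c,o["tool_pos"]*[1,1,0]+[0,0,z]))
E
```

```text
red w3 5190 [0.4276 0.1469] 0.9157307880201997 rim 1065 (array([0.4287, 0.1475]), 0.0295, np.float64(0.0010015297214599947)) zmed 0.04937739243335501
green w3 6439 [ 0.4499 -0.0093] 0.8553738171662011 rim 1399 (array([ 0.4516, -0.0106]), 0.0295, np.float64(0.0010198828688890904)) zmed 0.04914700730680939
green w2 2858 [ 0.4518 -0.0085] 0.8140318582963708 rim 626 (array([ 0.4517, -0.0109]), 0.0295, np.float64(0.0010106307136821565)) zmed 0.04920355200616032
yellow w2 2483 [0.6085 0.1602] 0.9775924154616554 rim 378 (array([0.6081, 0.1596]), 0.0295, np.float64(0.0009199263646466558)) zmed 0.049286345515138434
red w2 2562 [0.4273 0.1469] 0.8945800868172047 rim 509 (array([0.4287, 0.1473]), 0.0295, np.float64(0.0009714159837332377)) zmed 0.04939239410768124
[317.3402 323.3031]
[319.4241 215.6324]
[319.7457 199.0206]
```

Request:
move_arm([
  [[1,0.04,0,0.3,0,0,0],[1,0.04,0,0.6,0,0,0],[1,0.04,0,0.8,0,0,0],[1,0.04,0,0.9,0,0,0],[1,0.04,0,0.9,0,0,0],[1,0.04,0,0.9,0,0,0]],
])

```text
time: 3.63
tool_pos: [0.4308, 0.149, 0.2164]
ee_rot: [-3.141, -0.003, -0.001]
wrist_force: [-0.0, -0.3, 0.2]
width: 0.0937
```

Request:
move_arm([
  [[1,-0.025,0.01,0.03,0,0,0],[1,-0.025,0.01,0.03,0,0,0],[0.5,-0.025,0.01,0.03,0,0,0],[0.5,-0.025,0.01,0.03,0,0,0],[0.5,-0.025,0.01,0.03,0,0,0],[0.5,-0.025,0.01,0.03,0,0,0],[0.5,-0.025,0.01,0.03,0,0,0],[0.5,-0.025,0.01,0.03,0,0,0]],
])

```text
time: 4.3
tool_pos: [0.4274, 0.1482, 0.2118]
ee_rot: [-3.141, -0.0, -0.0]
wrist_force: [-1.1, -0.1, 1.4]
width: 0.0626
```

Request:
move_arm([
  [[0.5,0,0,-0.3,0,0,0],[0.5,0,0,-0.6,0,0,0],[0.5,0.2,-0.15,-0.8,0,0,0],[0.5,0.4,-0.4,-0.8,0,0,0],[0.5,0.65,-0.6,-0.8,0,0,0],[0.5,0.84,-0.77,-0.8,0,0,0],[0.5,0.84,-0.77,-0.8,0,0,0]],
])

```text
time: 4.88
tool_pos: [0.5137, 0.2274, 0.2907]
ee_rot: [-3.14, -0.001, 0.002]
wrist_force: [-0.9, -1.2, -1.6]
width: 0.0625
```

Request:
move_arm([
  [[0.5,0.2,-0.2,0,0,0,0],[0.5,0.4,-0.4,0,0,0,0],[0.5,0.6,-0.6,0,0,0,0],[0.5,0.8,-0.76,0,0,0,0],[0.5,0.81,-0.76,0,0,0,0],[0.5,0.81,-0.76,0,0,0,0]],
])

```text
time: 5.38
tool_pos: [0.5926, 0.3013, 0.2899]
ee_rot: [3.14, 0.003, 0.0]
wrist_force: [0.0, -0.2, -1.5]
width: 0.0624
```

```bash
python3 snap.py w4
python3 - <<'E'
from m import *
o,c,p,d=load("w4")
for n in("w2","w4"):
    o,c,p,d=load(n); g=p.astype(int); m=(g.max(2)<90)&(g.max(2)-g.min(2)<30)
    m=blob(m,c,(.593,.301),90 if n=="w4" else 70,0); print(m.sum(),fitsil(c,"mat",(.593,.301),m))
E
```

```text
5.3833 [0.59256649 0.30128648 0.28991339] [3.13991237e+00 2.77832319e-03 3.75569164e-04] 0.062361951710180136
5897 (array([0.5936, 0.3008]), np.float64(0.9572741805279464))
4011 (array([0.5907, 0.301 ]), np.float64(0.414809387792689))
```

View pics/w4.png

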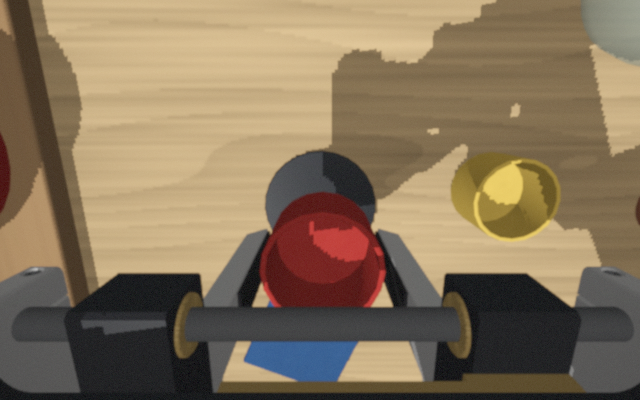

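Request:
move_arm([
  [[0.5,0,0,0.25,0,0,0],[0.5,0,0,0.5,0,0,0],[0.5,0,0,0.65,0,0,0],[0.5,0,0,0.69,0,0,0],[0.5,0,0,0.7,0,0,0],[0.5,0,0,0.7,0,0,0]],
])

```text
time: 5.93
tool_pos: [0.5922, 0.3006, 0.2225]
ee_rot: [-3.142, -0.001, -0.001]
wrist_force: [0.5, 0.2, -1.6]
width: 0.063
```

Lower the last 4 mm, then open.

Request:
move_arm([
  [[0.5,0,0,0.03,0,0,0],[0.5,0,0,0.04,0,0,0],[0.5,0,0,0.04,0,0,0],[0.5,0,0,0.04,0,0,0]],
])

```text
time: 6.27
tool_pos: [0.5925, 0.3012, 0.2184]
ee_rot: [-3.141, -0.001, -0.0]
wrist_force: [-0.3, -0.8, -1.2]
width: 0.0628
```

Request:
move_arm([
  [[1,0,0,0,0,0,0],[1,0,0,0,0,0,0],[1,0,0,0,0,0,0],[1,0,0,0,0,0,0],[1,0,0,-0.3,0,0,0],[1,0,0,-0.6,0,0,0],[1,0,0,-0.9,0,0,0],[1,0,0,-0.9,0,0,0]],
])

```text
time: 6.93
tool_pos: [0.5937, 0.3017, 0.3164]
ee_rot: [-3.136, -0.013, -0.0]
wrist_force: [0.3, 0.6, 2.2]
width: 0.094
```

Request:
move_arm([
  [[1,0.05,0.3,0,0,0,0],[1,0.08,0.6,0,0,0,0],[1,0.08,0.7,0,0,0,0],[1,0.08,0.7,0,0,0,0]],
])

```text
time: 7.27
tool_pos: [0.6007, 0.2289, 0.3074]
ee_rot: [3.141, 0.0, -0.004]
wrist_force: [0.9, 0.3, 0.2]
width: 0.0938
```

```bash
python3 snap.py w5
python3 - <<'E'
from m import *
tub("w5","red",(.593,.301),80,.006);tub("w5","yellow",(.608,.16),80)
E
```

```text
7.2667 [0.60067153 0.2289388  0.30738941] [ 3.14095716e+00  3.19872582e-04 -3.54739251e-03] 0.09384373204394265
red w5 4728 [0.5938 0.2988] 0.7833991915042959 rim 894 (array([0.5939, 0.2989]), 0.0295, np.float64(0.0009927901861942242)) zmed 0.05539621602381717
yellow w5 5430 [0.6077 0.1604] 0.9242856662971547 rim 940 (array([0.6085, 0.1604]), 0.0295, np.float64(0.0009913551686390153)) zmed 0.04935006852339873
```

View pics/w5.png

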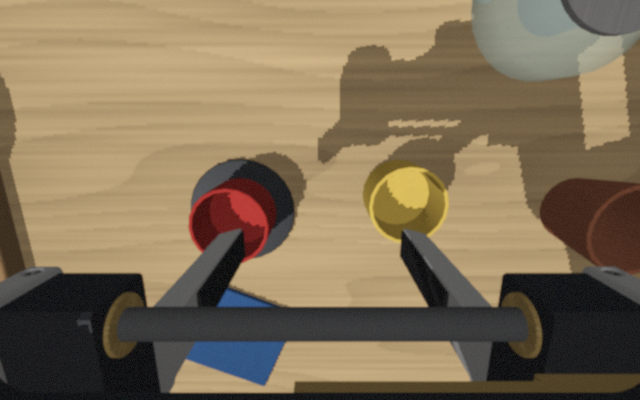

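Request:
move_arm([
  [[1,0.04,0.3,0,0,0,0],[1,0.08,0.6,0,0,0,0],[1,0.08,0.69,0.2,0,0,0],[1,0.08,0.69,0.45,0,0,0],[1,0.08,0.69,0.7,0,0,0],[1,0.08,0.69,0.93,0,0,0],[1,0.08,0.69,0.93,0,0,0],[1,0.08,0.69,0.93,0,0,0]],
])

```text
time: 7.98
tool_pos: [0.6077, 0.1632, 0.2129]
ee_rot: [3.141, 0.004, 0.001]
wrist_force: [1.0, -0.6, -0.4]
width: 0.0937
```

Request:
move_arm([
  [[1,0.01,0.025,0.01,0,0,0],[1,0.01,0.025,0.01,0,0,0],[0.5,0.01,0.025,0.01,0,0,0],[0.5,0.01,0.025,0.01,0,0,0],[0.5,0.01,0.025,0.01,0,0,0],[0.5,0.01,0.025,0.01,0,0,0],[0.5,0.01,0.025,0.01,0,0,0],[0.5,0.01,0.025,0.01,0,0,0]],
])

```text
time: 8.65
tool_pos: [0.6094, 0.1597, 0.214]
ee_rot: [-3.141, -0.001, -0.0]
wrist_force: [0.8, -0.2, 1.0]
width: 0.0604
```

Request:
move_arm([
  [[0.5,0,0,-0.3,0,0,0],[0.5,0,0,-0.6,0,0,0],[0.5,0,0,-0.9,0,0,0],[0.5,-0.05,-0.2,-1,0,0,0],[0.5,-0.1,-0.4,-1,0,0,0],[0.5,-0.14,-0.6,-1,0,0,0],[0.5,-0.14,-0.6,-1,0,0,0]],
])

```text
time: 9.23
tool_pos: [0.5944, 0.2226, 0.3137]
ee_rot: [-3.139, 0.001, 0.003]
wrist_force: [-0.0, 0.1, -2.3]
width: 0.0602
```

Request:
move_arm([
  [[0.5,0,-0.2,0,0,0,0],[0.5,0,-0.4,0,0,0,0],[0.5,0,-0.6,0,0,0,0],[0.5,0,-0.8,0,0,0,0],[0.5,0,-0.8,0,0,0,0],[0.5,0,-0.8,0,0,0,0]],
])

```text
time: 9.73
tool_pos: [0.5953, 0.2999, 0.3126]
ee_rot: [3.14, 0.001, 0.001]
wrist_force: [0.1, -1.5, -2.3]
width: 0.06
```

```bash
python3 snap.py w6
python3 - <<'E'
from m import *
o,c,p,d=load("w6")
W=cloud(d,c); z0=o["tool_pos"][2]-.214
m=(np.hypot(W[...,0]-.595,W[...,1]-.3)<.045)
P=W[m&(W[...,2]>z0+.045)&(W[...,2]<z0+.056)]
print("yellow rim",len(P),fitc(P[:,:2],.0295),z0,np.median(P[:,2]))
P=W[m&(W[...,2]>.051)&(W[...,2]<.060)]
print("red rim",len(P),fitc(P[:,:2],.0295) if len(P)>10 else 0)
E
```

```text
9.7333 [0.59527798 0.29986732 0.31264481] [3.14002175e+00 1.29415759e-03 1.06083865e-03] 0.05998425159879822
yellow rim 2584 (array([0.5942, 0.298 ]), 0.0295, np.float64(0.003753935723283632)) 0.09864480965426645 0.14810890158059506
red rim 454 (array([0.5936, 0.2994]), 0.0295, np.float64(0.0009364595672567931))
```

View pics/w6.png

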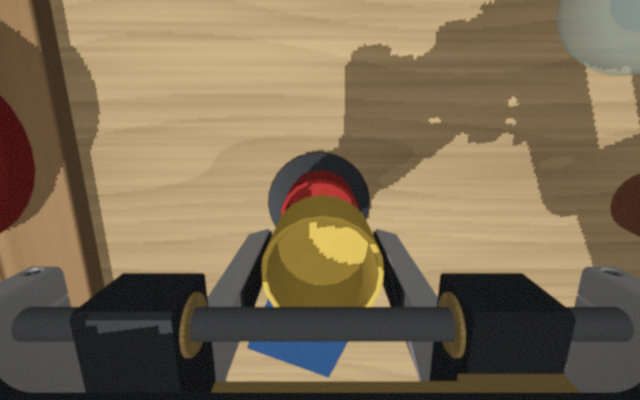

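Request:
move_arm([
  [[0.5,-0.005,0,0.15,0,0,0],[0.5,-0.005,0,0.3,0,0,0],[0.5,-0.005,0,0.38,0,0,0],[0.5,-0.005,0,0.42,0,0,0],[0.5,-0.005,0,0.44,0,0,0],[0.5,-0.005,0,0.44,0,0,0]],
])

```text
time: 10.28
tool_pos: [0.5951, 0.299, 0.2695]
ee_rot: [3.141, 0.0, -0.001]
wrist_force: [1.3, -0.7, -1.1]
width: 0.0605
```

Request:
move_arm([
  [[0.5,0,0,0.02,0,0,0],[0.5,0,0,0.04,0,0,0],[0.5,0,0,0.05,0,0,0],[0.5,0,0,0.05,0,0,0],[0.5,0,0,0.05,0,0,0]],
])

```text
time: 10.7
tool_pos: [0.5949, 0.2997, 0.2648]
ee_rot: [3.142, -0.0, -0.0]
wrist_force: [0.0, -1.1, -1.7]
width: 0.0602
```

Request:
move_arm([
  [[0.5,0,0,0.006,0,0,0],[0.5,0,0,0.006,0,0,0],[1,0,0,0.006,0,0,0],[1,0,0,0.006,0,0,0],[1,0,0,0.006,0,0,0],[1,0,0,0.006,0,0,0],[1,0,0,-0.2,0,0,0],[1,0,0,-0.4,0,0,0]],
])

```text
time: 11.37
tool_pos: [0.5945, 0.2994, 0.3032]
ee_rot: [3.14, 0.004, -0.0]
wrist_force: [-0.0, 0.7, 0.6]
width: 0.0934
```

Request:
move_arm([
  [[1,0,0.1,-0.3,0,0,0],[1,0,0.4,-0.5,0,0,0],[1,0,0.7,-0.5,0,0,0],[1,0,0.9,-0.5,0,0,0],[1,0,0.9,-0.5,0,0,0]],
])

```text
time: 11.78
tool_pos: [0.5952, 0.2062, 0.356]
ee_rot: [3.14, -0.002, -0.004]
wrist_force: [0.5, 0.4, -0.1]
width: 0.0942
```

```bash
python3 snap.py w7
python3 - <<'E'
from m import *
tub("w7","yellow",(.594,.299),90,.05)
E
```

```text
11.7833 [0.59522423 0.20623235 0.35604217] [ 3.14006340e+00 -2.20932641e-03 -4.43521696e-03] 0.094166067765536
yellow w7 5256 [0.5928 0.2989] 0.8626430091021012 rim 899 (array([0.5935, 0.297 ]), 0.0295, np.float64(0.000986830927984021)) zmed 0.09921357603783565
```

View pics/w7.png

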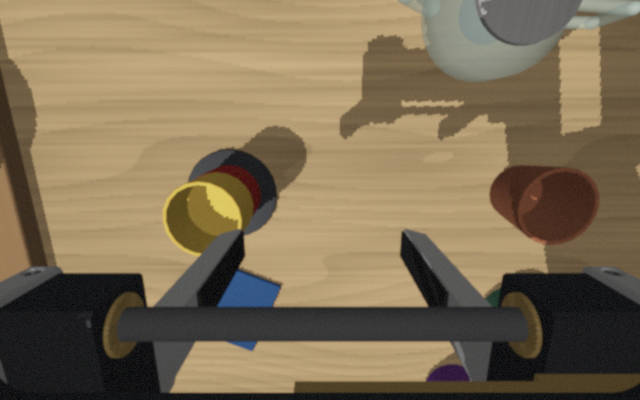

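Request:
move_arm([
  [[1,-0.1,0.33,0,0,0,0],[1,-0.2,0.66,0,0,0,0],[1,-0.33,1,0,0,0,0],[1,-0.33,1,0,0,0,0]],
])

```text
time: 12.17
tool_pos: [0.5606, 0.1065, 0.3543]
ee_rot: [3.139, 0.002, -0.004]
wrist_force: [1.8, 0.6, -0.3]
width: 0.0941
```

Request:
move_arm([
  [[1,-0.1,0.33,0,0,0,0],[1,-0.2,0.66,0,0,0,0],[1,-0.33,1,0,0,0,0],[1,-0.33,1,0,0,0,0]],
])

```text
time: 12.5
tool_pos: [0.5279, 0.0067, 0.3546]
ee_rot: [3.139, 0.001, -0.004]
wrist_force: [0.1, 0.4, 0.3]
width: 0.094
```

Request:
move_arm([
  [[1,-0.1,0.33,0,0,0,0],[1,-0.2,0.66,0,0,0,0],[1,-0.33,1,0,0,0,0],[1,-0.33,1,0,0,0,0]],
])

```text
time: 12.83
tool_pos: [0.4952, -0.0933, 0.3546]
ee_rot: [3.139, 0.001, -0.005]
wrist_force: [-0.1, 0.1, -0.0]
width: 0.0941
```

Request:
move_arm([
  [[1,-0.1,0.33,0,0,0,0],[1,-0.2,0.66,0,0,0,0],[1,-0.33,1,0,0,0,0],[1,-0.33,1,0,0,0,0]],
])

```text
time: 13.17
tool_pos: [0.4624, -0.1934, 0.3546]
ee_rot: [3.139, 0.001, -0.005]
wrist_force: [1.0, 0.7, -0.3]
width: 0.094
```

Request:
move_arm([
  [[1,-0.1,0.33,0,0,0,0],[1,-0.2,0.66,0,0,0,0],[1,-0.33,1,0,0,0,0],[1,-0.33,1,0,0,0,0],[1,-0.33,1,0,0,0,0]],
])

```text
time: 13.58
tool_pos: [0.4306, -0.2904, 0.3544]
ee_rot: [-3.14, -0.0, -0.002]
wrist_force: [-0.7, 0.5, 0.4]
width: 0.094
```

```bash
python3 snap.py w8
```

```text
13.5833 [ 0.43056607 -0.2904249   0.35435108] [-3.14004697e+00 -4.52035469e-04 -1.82649966e-03] 0.09400405915057111
```

View pics/w8.png

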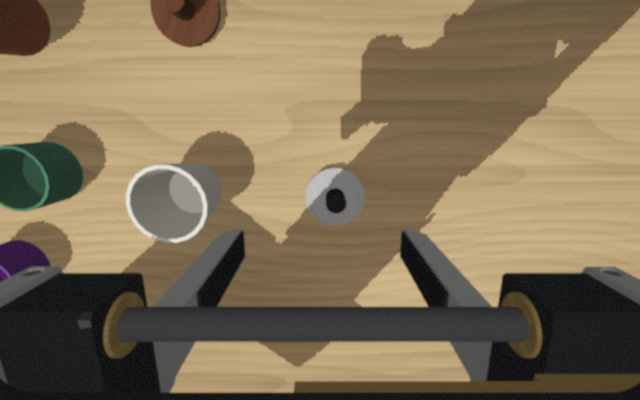

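```bash
cat >> m.py <<'E'
def lid(n,g,z0=0):
    o,c,p,d=load(n); W=cloud(d,c); near=np.hypot(W[...,0]-g[0],W[...,1]-g[1])<.045
    P=W[near&(W[...,2]>z0+.03)&(W[...,2]<z0+.042)]
    print("knobtop",len(P),(P.min(0)+P.max(0))/2,np.median(P,0),np.ptp(P,0))
    m=near&(W[...,2]>z0+.0075)&(W[...,2]<z0+.045); m=m.astype(np.uint8)
    m=cv2.morphologyEx(m,cv2.MORPH_CLOSE,np.ones((3,3)))
    cs,_=cv2.findContours(m,cv2.RETR_EXTERNAL,cv2.CHAIN_APPROX_NONE); k=max(cs,key=cv2.contourArea); mm=np.zeros_like(m); cv2.drawContours(mm,[k],-1,1,-1)
    print("sil",mm.sum(),fitsil(c,"lid",g,mm>0,z0))
    Q=W[near&(W[...,2]>z0+.008)&(W[...,2]<z0+.015)]
    print("disc",len(Q),(Q.min(0)+Q.max(0))/2,np.ptp(Q,0),np.median(Q[:,2]))
    A=np.c_[Q[:,:2]-Q[:,:2].mean(0),np.ones(len(Q))]; print("tilt",np.linalg.lstsq(A,Q[:,2],rcond=None)[0])
E
python3 - <<'E'
from m import *
lid("w8",(.424,-.304))
E
```

```text
knobtop 346 [ 0.4249 -0.3049  0.0339] [ 0.4253 -0.3049  0.0356] [0.0197 0.0196 0.0073]
sil 2689 (array([ 0.4243, -0.3049]), np.float64(0.9533032907730397))
disc 2269 [ 0.4249 -0.3049  0.0115] [0.0618 0.061  0.0069] 0.010662815860495618
tilt [-0.0006 -0.0001  0.0107]
```

Request:
move_arm([
  [[1,-0.03,0.1,0.2,0,0,0],[1,-0.06,0.145,0.5,0,0,0],[1,-0.06,0.145,0.8,0,0,0],[1,-0.06,0.145,1,0,0,0],[1,-0.06,0.145,1,0,0,0]],
])

```text
time: 14.05
tool_pos: [0.4236, -0.3016, 0.2494]
ee_rot: [-3.134, 0.007, 0.003]
wrist_force: [-0.8, 1.3, -0.8]
width: 0.094
```

Request:
move_arm([
  [[1,0,0,0.15,0,0,0],[1,0,0,0.28,0,0,0],[1,0,0,0.35,0,0,0],[1,0,0,0.35,0,0,0],[1,0,0,0.35,0,0,0]],
])

```text
time: 14.47
tool_pos: [0.4246, -0.3043, 0.2206]
ee_rot: [3.141, -0.001, 0.001]
wrist_force: [0.7, 0.2, -0.3]
width: 0.0939
```

Request:
move_arm([
  [[1,0,0,0.02,0,0,0],[1,0,0,0.03,0,0,0],[1,0,0,0.03,0,0,0],[1,0,0,0.03,0,0,0]],
])

```text
time: 14.8
tool_pos: [0.4239, -0.305, 0.2172]
ee_rot: [3.141, -0.001, -0.0]
wrist_force: [-0.1, -0.4, 0.2]
width: 0.0936
```

Request:
move_arm([
  [[1,0.008,0,0.02,0,0,0],[1,0.008,0,0.02,0,0,0],[0.1,0.008,0,0.02,0,0,0],[0.1,0.008,0,0.02,0,0,0],[0.1,0.008,0,0.02,0,0,0],[0.1,0.008,0,0.02,0,0,0],[0.1,0.008,0,0.02,0,0,0],[0.1,0.008,0,0.02,0,0,0]],
])

```text
time: 15.47
tool_pos: [0.4246, -0.3049, 0.2147]
ee_rot: [3.141, -0.0, -0.0]
wrist_force: [0.5, 0.7, 0.1]
width: 0.0577
```

Request:
move_arm([
  [[0.1,0,0,0,0,0,0],[0.1,0,0,0,0,0,0],[0.1,0,0,0,0,0,0],[0.1,0,0,0,0,0,0]],
])

```text
time: 15.8
tool_pos: [0.4246, -0.3049, 0.2147]
ee_rot: [3.141, -0.0, -0.0]
wrist_force: [-0.5, -0.1, -0.8]
width: 0.0307
```

Request:
move_arm([
  [[0.1,0,0,0,0,0,0],[0.1,0,0,0,0,0,0],[0.1,0,0,0,0,0,0],[0.1,0,0,0,0,0,0],[0.1,0,0,0,0,0,0]],
])

```text
time: 16.22
tool_pos: [0.4246, -0.3048, 0.2147]
ee_rot: [-3.141, -0.0, -0.0]
wrist_force: [1.1, 0.3, 0.5]
width: 0.0193
```

Request:
move_arm([
  [[0.1,0,0,-0.2,0,0,0],[0.1,0,0,-0.5,0,0,0],[0.1,0,0,-0.8,0,0,0],[0.1,0.05,-0.1,-1,0,0,0],[0.1,0.1,-0.4,-1,0,0,0],[0.1,0.2,-0.7,-1,0,0,0],[0.1,0.25,-0.86,-1,0,0,0],[0.1,0.25,-0.86,-1,0,0,0]],
])

```text
time: 16.88
tool_pos: [0.4501, -0.2163, 0.3146]
ee_rot: [-3.14, -0.0, 0.004]
wrist_force: [-0.7, -0.5, -0.4]
width: 0.0196
```

Request:
move_arm([
  [[0.1,0.05,-0.2,-0.15,0,0,0],[0.1,0.1,-0.45,-0.3,0,0,0],[0.1,0.2,-0.7,-0.45,0,0,0],[0.1,0.25,-0.86,-0.5,0,0,0],[0.1,0.25,-0.86,-0.5,0,0,0]],
])

```text
time: 17.3
tool_pos: [0.4754, -0.1314, 0.3665]
ee_rot: [3.141, -0.004, 0.003]
wrist_force: [0.3, -0.3, -1.4]
width: 0.0194
```

Request:
move_arm([
  [[0.1,0.08,-0.28,0,0,0,0],[0.1,0.16,-0.57,0,0,0,0],[0.1,0.25,-0.86,0,0,0,0],[0.1,0.25,-0.86,0,0,0,0]],
])

```text
time: 17.63
tool_pos: [0.5003, -0.0445, 0.3636]
ee_rot: [-3.139, 0.001, 0.004]
wrist_force: [-0.0, -0.4, -0.9]
width: 0.0193
```

Request:
move_arm([
  [[0.1,0.08,-0.28,0,0,0,0],[0.1,0.16,-0.57,0,0,0,0],[0.1,0.25,-0.86,0,0,0,0],[0.1,0.25,-0.86,0,0,0,0]],
])

```text
time: 17.97
tool_pos: [0.5255, 0.0413, 0.3635]
ee_rot: [-3.14, 0.001, 0.003]
wrist_force: [0.5, -0.6, -0.7]
width: 0.0193
```

Request:
move_arm([
  [[0.1,0.08,-0.28,0,0,0,0],[0.1,0.16,-0.57,0,0,0,0],[0.1,0.25,-0.86,0,0,0,0],[0.1,0.25,-0.86,0,0,0,0]],
])

```text
time: 18.3
tool_pos: [0.5507, 0.1271, 0.3634]
ee_rot: [-3.14, 0.001, 0.003]
wrist_force: [1.0, -0.1, -1.6]
width: 0.0194
```

Request:
move_arm([
  [[0.1,0.08,-0.28,0,0,0,0],[0.1,0.16,-0.57,0,0,0,0],[0.1,0.25,-0.86,0,0,0,0],[0.1,0.25,-0.86,0,0,0,0],[0.1,0.25,-0.86,0,0,0,0]],
])

```text
time: 18.72
tool_pos: [0.5753, 0.2103, 0.3633]
ee_rot: [3.139, 0.002, 0.0]
wrist_force: [0.2, -0.9, -1.2]
width: 0.0194
```

```bash
python3 snap.py w9
python3 - <<'E'
from m import *
tub("w9","yellow",(.593,.298),100,.05)
E
```

```text
18.7167 [0.5752871  0.21034408 0.36329867] [3.13934233e+00 1.77991344e-03 4.10164755e-04] 0.019434971380411597
yellow w9 5693 [0.5928 0.2985] 0.9653726617995068 rim 1095 (array([0.5936, 0.2971]), 0.0295, np.float64(0.001019448499497788)) zmed 0.09930602348566904
```

View pics/w9.png

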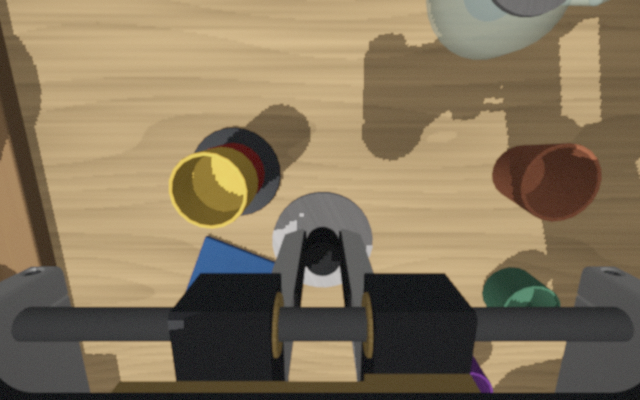

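Request:
move_arm([
  [[0.1,0.06,-0.3,0,0,0,0],[0.1,0.12,-0.6,0,0,0,0],[0.1,0.18,-0.87,0,0,0,0],[0.1,0.18,-0.87,0,0,0,0],[0.1,0.18,-0.87,0.15,0,0,0],[0.1,0.18,-0.87,0.3,0,0,0],[0.1,0.18,-0.87,0.3,0,0,0],[0.1,0.18,-0.87,0.3,0,0,0]],
])

```text
time: 19.43
tool_pos: [0.5928, 0.296, 0.3334]
ee_rot: [3.139, 0.003, -0.002]
wrist_force: [0.5, -0.2, -0.7]
width: 0.0194
```

```bash
python3 snap.py w10
python3 - <<'E'
from m import *
tub("w10","yellow",(.593,.298),100,.05)
o,c,p,d=load("w10"); W=cloud(d,c); z0=o["tool_pos"][2]-.2147
m=np.hypot(W[...,0]-.594,W[...,1]-.298)<.036
Q=W[m&(W[...,2]>z0+.007)&(W[...,2]<z0+.015)]
print(z0,len(Q),np.median(Q[:,2]),Q.min(0),Q.max(0))
A=np.c_[Q[:,:2]-Q[:,:2].mean(0),np.ones(len(Q))]; print("tilt",np.linalg.lstsq(A,Q[:,2],rcond=None)[0])
E
```

```text
19.4333 [0.59278099 0.29599134 0.33341017] [ 3.13942528e+00  2.79934652e-03 -2.20906745e-03] 0.01938253050871846
yellow w10 1360 [0.5954 0.2987] 0.20705874485860837 rim 477 (array([0.5933, 0.2976]), 0.0295, np.float64(0.0009000404366999186)) zmed 0.09942792291263089
0.11871016927506894 3809 0.1293147593859198 [0.561  0.2631 0.1257] [0.6235 0.3245 0.1337]
tilt [-0.0064 -0.0035  0.1293]
```

View pics/w10.png

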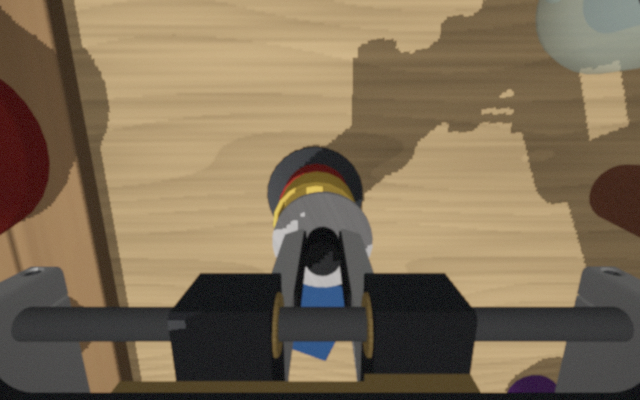

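Request:
move_arm([
  [[0.1,0.01,-0.03,0,0,0,0],[0.1,0.01,-0.03,0.07,0,0,0],[0.1,0.01,-0.03,0.14,0,0,0],[0.1,0.01,-0.03,0.18,0,0,0],[0.1,0.01,-0.03,0.2,0,0,0],[0.1,0.01,-0.03,0.2,0,0,0]],
])

```text
time: 19.98
tool_pos: [0.5935, 0.3011, 0.3133]
ee_rot: [3.141, 0.002, -0.0]
wrist_force: [0.3, -0.4, -1.8]
width: 0.0192
```

Request:
move_arm([
  [[0.1,0,0.02,0.01,0,0,0],[0.1,0,0.02,0.025,0,0,0],[0.1,0,0.02,0.035,0,0,0],[0.1,0,0.02,0.035,0,0,0],[0.1,0,0.02,0.035,0,0,0]],
])

```text
time: 20.4
tool_pos: [0.5937, 0.2991, 0.3112]
ee_rot: [3.142, -0.0, -0.0]
wrist_force: [0.3, 0.6, -0.1]
width: 0.019
```

Request:
move_arm([
  [[0.1,0,0,0.01,0,0,0],[0.1,0,0,0.02,0,0,0],[0.1,0,0,0.02,0,0,0],[0.1,0,0,0.02,0,0,0],[0.1,0,0,0.02,0,0,0]],
])

```text
time: 20.82
tool_pos: [0.5937, 0.2991, 0.3091]
ee_rot: [3.141, 0.0, -0.0]
wrist_force: [-0.3, 0.5, -1.4]
width: 0.0192
```

Request:
move_arm([
  [[1,0,0,0.003,0,0,0],[1,0,0,0.003,0,0,0],[1,0,0,0.003,0,0,0],[1,0,0,0.003,0,0,0],[1,0,0,0.003,0,0,0],[1,0,0,0.003,0,0,0],[1,0,0,0.003,0,0,0],[1,0,0,0.003,0,0,0]],
])

```text
time: 21.48
tool_pos: [0.5937, 0.2991, 0.3089]
ee_rot: [3.142, -0.0, -0.0]
wrist_force: [-0.1, 0.4, -0.2]
width: 0.0694
```

Request:
move_arm([
  [[1,0,0,-0.2,0,0,0],[1,0,0,-0.5,0,0,0],[1,0,0,-0.6,0,0,0],[1,-0.2,0.3,-0.6,0,0,0],[1,-0.4,0.7,-0.6,0,0,0],[1,-0.45,0.9,-0.6,0,0,0],[1,-0.45,0.9,-0.6,0,0,0]],
])

```text
time: 22.07
tool_pos: [0.5476, 0.2059, 0.3693]
ee_rot: [3.14, -0.0, -0.004]
wrist_force: [0.2, -0.2, 0.8]
width: 0.0934
```

```bash
python3 snap.py w11
python3 - <<'E'
from m import *
lid("w11",(.5935,.298),.094)
E
```

```text
22.0667 [0.54761455 0.20588712 0.3692943 ] [ 3.13956469e+00 -3.93550208e-04 -3.84559117e-03] 0.09344750623281867
knobtop 741 [0.5939 0.2974 0.1279] [0.5943 0.2963 0.1295] [0.02   0.0207 0.0078]
sil 5244 (array([0.5936, 0.2974]), np.float64(0.9580635846226933))
disc 4264 [0.5939 0.2971 0.1055] [0.0613 0.0622 0.007 ] 0.1046574907683197
tilt [ 0.0005 -0.0004  0.1047]
```

View pics/w11.png

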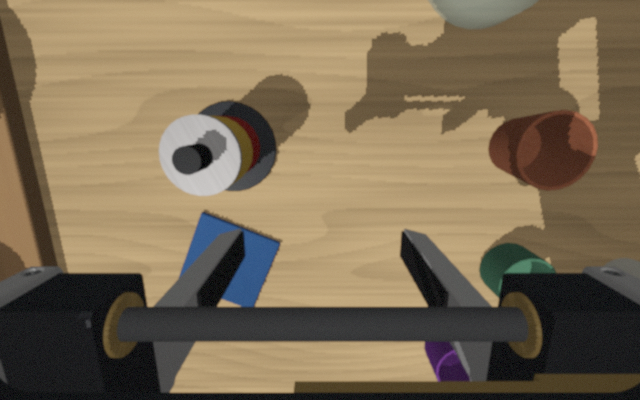

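Request:
move_arm([
  [[1,-0.16,0.33,0,0,0,0],[1,-0.32,0.66,0,0,0,0],[1,-0.48,1,0,0,0,0],[1,-0.48,1,0,0,0,0]],
])

```text
time: 22.45
tool_pos: [0.4993, 0.1062, 0.3687]
ee_rot: [3.139, 0.001, -0.004]
wrist_force: [0.8, 0.6, -0.4]
width: 0.0934
```

Request:
move_arm([
  [[1,-0.16,0.33,0.2,0,0,0],[1,-0.32,0.66,0.4,0,0,0],[1,-0.48,1,0.5,0,0,0],[1,-0.48,1,0.5,0,0,0],[1,-0.48,1,0.5,0,0,0]],
])

```text
time: 22.87
tool_pos: [0.4527, 0.0087, 0.3182]
ee_rot: [-3.141, 0.001, -0.003]
wrist_force: [-0.4, -0.8, 0.7]
width: 0.094
```

```bash
python3 snap.py w12
python3 - <<'E'
from m import *
tub("w12","green",(.4517,-.0109),100)
E
```

```text
22.8667 [0.4527487  0.00873047 0.318237  ] [-3.14056519e+00  5.60619588e-04 -2.78714393e-03] 0.09398976582855878
green w12 4131 [ 0.4508 -0.0097] 0.8270685841837034 rim 919 (array([ 0.452 , -0.0114]), 0.0295, np.float64(0.00098695928577583)) zmed 0.049420503521312595
```

View pics/w12.png

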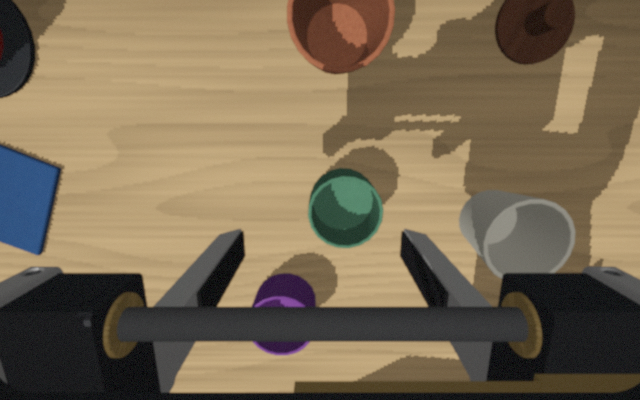

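Request:
move_arm([
  [[1,0,0.2,0,0,0,0],[1,0,0.2,0.2,0,0,0],[1,0,0.2,0.5,0,0,0],[1,0,0.2,0.8,0,0,0],[1,0,0.2,0.98,0,0,0],[1,0,0.2,0.98,0,0,0],[1,0,0.2,0.98,0,0,0],[1,0,0.2,0.98,0,0,0]],
])

```text
time: 23.58
tool_pos: [0.4542, -0.0101, 0.2228]
ee_rot: [3.141, -0.004, 0.001]
wrist_force: [0.1, 0.4, 0.2]
width: 0.0938
```

Request:
move_arm([
  [[1,-0.02,0.01,0.04,0,0,0],[1,-0.02,0.01,0.04,0,0,0],[0.5,-0.02,0.01,0.04,0,0,0],[0.5,-0.02,0.01,0.04,0,0,0],[0.5,-0.02,0.01,0.04,0,0,0],[0.5,-0.02,0.01,0.04,0,0,0],[0.5,-0.02,0.01,0.04,0,0,0],[0.5,-0.02,0.01,0.04,0,0,0]],
])

```text
time: 24.25
tool_pos: [0.4507, -0.0118, 0.2171]
ee_rot: [-3.141, -0.0, -0.0]
wrist_force: [-0.2, 0.6, 0.8]
width: 0.0625
```

Request:
move_arm([
  [[0.5,0,0,-0.3,0,0,0],[0.5,0,0,-0.6,0,0,0],[0.5,0,-0.1,-0.8,0,0,0],[0.5,0,-0.4,-0.8,0,0,0],[0.5,0,-0.7,-0.8,0,0,0],[0.5,0,-0.9,-0.8,0,0,0],[0.5,0,-0.9,-0.8,0,0,0]],
])

```text
time: 24.83
tool_pos: [0.4502, 0.0807, 0.2966]
ee_rot: [-3.14, 0.001, 0.004]
wrist_force: [-0.5, -0.7, -2.0]
width: 0.0623
```

Request:
move_arm([
  [[0.5,0.01,-0.3,0,0,0,0],[0.5,0.02,-0.6,0,0,0,0],[0.5,0.03,-0.9,0,0,0,0],[0.5,0.03,-0.9,0,0,0,0],[0.5,0.03,-0.9,0,0,0,0]],
])

```text
time: 25.25
tool_pos: [0.4536, 0.1686, 0.2963]
ee_rot: [3.14, 0.001, 0.002]
wrist_force: [0.7, 0.2, -2.3]
width: 0.0625
```

```bash
python3 snap.py w13
python3 - <<'E'
from m import *
for n in("w2","w3","w13"):
    o,c,p,d=load(n); m=blob(cmask(p,"blue"),c,(.457,.316),110,0); W=cloud(d,c)[m]
    r=cv2.minAreaRect(np.nan_to_num(W[:,:2]).astype(np.float32)*1000)
    print(n,m.sum(),fitsil(c,"tile",(.457,.316,1.15),m),r,np.nanmedian(W[:,2]))
print(o["tool_pos"])
E
```

```text
25.25 [0.45358017 0.16858207 0.29626376] [3.14021935e+00 1.03910607e-03 2.19399690e-03] 0.06250116229705356
w2 6313 (array([0.4556, 0.3147, 1.1701]), np.float64(0.9062271111764173)) ((271.8138427734375, 153.88479614257812), (612.6419677734375, 122.15975952148438), 40.79273223876953) 0.005593894175930566
w3 11810 (array([0.4555, 0.3144, 1.1631]), np.float64(0.9160926194714333)) ((272.381591796875, 153.86155700683594), (613.25830078125, 123.99456787109375), 40.89154052734375) 0.005611726003826418
w13 11247 (array([0.4565, 0.3144, 1.174 ]), np.float64(0.9159964867454488)) ((272.3673095703125, 154.0064697265625), (613.2532958984375, 124.61207580566406), 40.971439361572266) 0.005635708301188622
[0.4536 0.1686 0.2963]
```

View pics/w13.png

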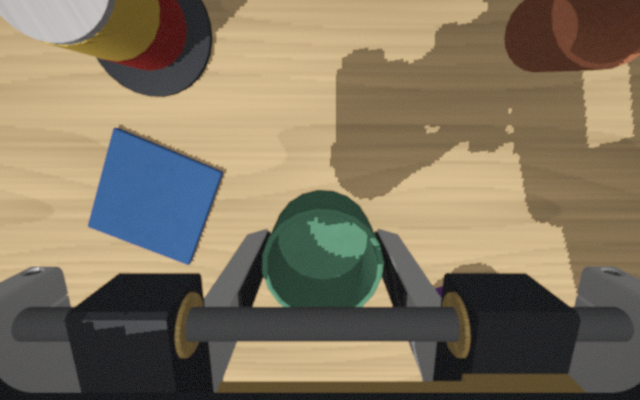

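Request:
move_arm([
  [[0.5,0,-0.3,0,0,0,0],[0.5,0,-0.6,0,0,0,0],[0.5,0,-0.85,0,0,0,0],[0.5,0,-0.85,0,0,0,0]],
])

```text
time: 25.63
tool_pos: [0.4539, 0.2547, 0.2966]
ee_rot: [-3.14, 0.0, 0.001]
wrist_force: [0.1, -0.1, -1.1]
width: 0.0623
```

Request:
move_arm([
  [[0.5,0.01,-0.3,0,0,0,0],[0.5,0.01,-0.6,0,0,0,0],[0.5,0.01,-0.6,0.25,0,0,0],[0.5,0.01,-0.6,0.5,0,0,0],[0.5,0.01,-0.6,0.66,0,0,0],[0.5,0.01,-0.6,0.69,0,0,0],[0.5,0.01,-0.6,0.69,0,0,0],[0.5,0.01,-0.6,0.69,0,0,0]],
])

```text
time: 26.3
tool_pos: [0.4555, 0.3122, 0.2287]
ee_rot: [3.142, -0.001, -0.002]
wrist_force: [-0.3, -0.7, -0.8]
width: 0.0621
```

Run:
```python
from m import *
o,c,p,d=load("w13")
C=-c["R"].T@c["t"]
pts=[]
for u,v in((119,127),(223,172),(190,263),(90,226)):
    r=c["R"].T@np.linalg.inv(c["mtx"])@[u,v,1]; pts.append(C+r*(.006-C[2])/r[2])
pts=np.array(pts);print(pts,pts.mean(0))
```

```text
[[0.5193 0.3345 0.006 ]
 [0.4819 0.2516 0.006 ]
 [0.3971 0.2886 0.006 ]
 [0.433  0.3742 0.006 ]] [0.4578 0.3122 0.006 ]
```

Request:
move_arm([
  [[0.5,0,0,0.03,0,0,0],[0.5,0,0,0.05,0,0,0],[0.5,0,0,0.05,0,0,0],[0.5,0,0,0.05,0,0,0],[0.5,0,0,0.05,0,0,0]],
])

```text
time: 26.72
tool_pos: [0.4548, 0.3132, 0.2233]
ee_rot: [-3.141, -0.001, -0.0]
wrist_force: [0.2, -0.3, -1.2]
width: 0.0621
```

Request:
move_arm([
  [[0.5,0,0,0.003,0,0,0],[1,0,0,0.003,0,0,0],[1,0,0,0.003,0,0,0],[1,0,0,0.003,0,0,0],[1,0,0,0.003,0,0,0],[1,0,0,-0.2,0,0,0],[1,0,0,-0.5,0,0,0],[1,0,0,-0.6,0,0,0]],
])

```text
time: 27.38
tool_pos: [0.4555, 0.3136, 0.2867]
ee_rot: [-3.139, -0.005, -0.0]
wrist_force: [0.7, 0.9, 0.8]
width: 0.0938
```

Request:
move_arm([
  [[1,-0.05,0.2,-0.3,0,0,0],[1,-0.1,0.5,-0.6,0,0,0],[1,-0.1,0.8,-0.7,0,0,0],[1,-0.1,0.9,-0.7,0,0,0],[1,-0.1,0.9,-0.7,0,0,0]],
])

```text
time: 27.8
tool_pos: [0.4448, 0.2216, 0.3536]
ee_rot: [-3.141, -0.002, -0.003]
wrist_force: [-0.6, 0.6, -0.5]
width: 0.0942
```

```bash
python3 snap.py w14
python3 - <<'E'
from m import *
tub("w14","green",(.456,.313),100,.006)
E
```

```text
27.8 [0.44482842 0.22159945 0.35356711] [-3.14107058e+00 -2.28039042e-03 -3.34302667e-03] 0.09419188798545054
green w14 4072 [0.4558 0.3113] 0.906924155279259 rim 816 (array([0.4563, 0.3108]), 0.0295, np.float64(0.000984865331965206)) zmed 0.05533891636368011
```

View pics/w14.png

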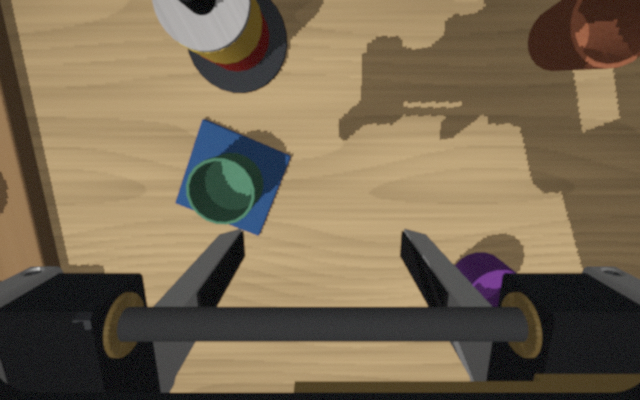

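Request:
move_arm([
  [[1,0.13,0.33,0,0,0,0],[1,0.26,0.66,0,0,0,0],[1,0.38,0.96,0,0,0,0],[1,0.38,0.96,0,0,0,0]],
])

```text
time: 28.18
tool_pos: [0.4842, 0.1245, 0.3504]
ee_rot: [3.139, 0.003, -0.004]
wrist_force: [0.3, 0.7, -0.6]
width: 0.094
```

Request:
move_arm([
  [[1,0.13,0.33,0,0,0,0],[1,0.26,0.66,0,0,0,0],[1,0.38,0.96,0,0,0,0],[1,0.38,0.96,0,0,0,0]],
])

```text
time: 28.52
tool_pos: [0.5223, 0.0285, 0.3504]
ee_rot: [3.14, 0.003, -0.004]
wrist_force: [0.1, 0.4, -0.7]
width: 0.0937
```

Request:
move_arm([
  [[1,0.13,0.33,0,0,0,0],[1,0.26,0.66,0,0,0,0],[1,0.38,0.96,0,0,0,0],[1,0.38,0.96,0,0,0,0]],
])

```text
time: 28.85
tool_pos: [0.5603, -0.0675, 0.3503]
ee_rot: [3.141, 0.002, -0.004]
wrist_force: [-0.4, 0.6, 0.4]
width: 0.0944
```

Request:
move_arm([
  [[1,0.13,0.33,0,0,0,0],[1,0.26,0.66,0,0,0,0],[1,0.38,0.96,0,0,0,0],[1,0.38,0.96,0,0,0,0],[1,0.38,0.96,0,0,0,0]],
])

```text
time: 29.27
tool_pos: [0.5974, -0.1603, 0.3505]
ee_rot: [-3.139, 0.003, -0.001]
wrist_force: [-1.0, 0.6, 0.1]
width: 0.0943
```

```bash
python3 snap.py w15
python3 - <<'E'
from m import *
lid("w15",(.601,-.167))
E
```

```text
29.2667 [ 0.59735705 -0.160322    0.35045873] [-3.13897928e+00  3.27098337e-03 -8.95337620e-04] 0.09425112704500811
knobtop 352 [ 0.6016 -0.1666  0.0342] [ 0.6018 -0.1666  0.0355] [0.0194 0.0191 0.0064]
sil 2809 (array([ 0.6008, -0.167 ]), np.float64(0.9540386703048442))
disc 2388 [ 0.6014 -0.1669  0.0115] [0.0613 0.0618 0.0069] 0.010637533642395598
tilt [-0.0003  0.0011  0.0106]
```

View pics/w15.png

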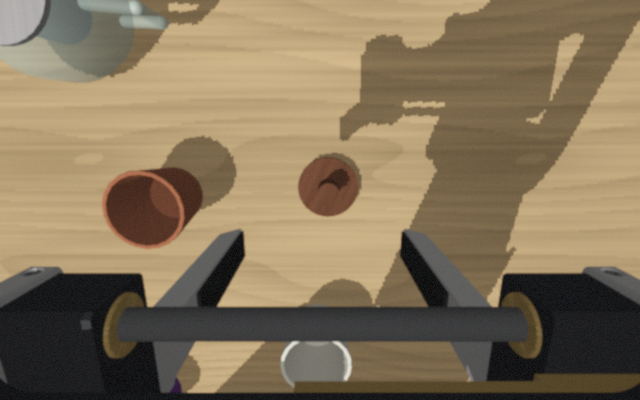

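Request:
move_arm([
  [[1,0.04,0.065,0.2,0,0,0],[1,0.04,0.065,0.5,0,0,0],[1,0.04,0.065,0.8,0,0,0],[1,0.04,0.065,1,0,0,0],[1,0.04,0.065,1,0,0,0],[1,0.04,0.065,1,0,0,0]],
])

```text
time: 29.82
tool_pos: [0.6002, -0.1652, 0.2514]
ee_rot: [-3.14, 0.003, 0.002]
wrist_force: [0.4, -0.6, 0.4]
width: 0.0942
```

Request:
move_arm([
  [[1,0,0,0.15,0,0,0],[1,0,0,0.28,0,0,0],[1,0,0,0.32,0,0,0],[1,0,0,0.32,0,0,0],[1,0,0,0.32,0,0,0],[1,0,0,0.32,0,0,0]],
])

```text
time: 30.32
tool_pos: [0.601, -0.1674, 0.222]
ee_rot: [3.141, -0.002, -0.0]
wrist_force: [0.6, 0.8, 0.1]
width: 0.094
```

Request:
move_arm([
  [[1,0,0,0.06,0,0,0],[1,0,0,0.06,0,0,0],[1,0,0,0.06,0,0,0],[0.1,0,0,0.06,0,0,0],[0.1,0,0,0.06,0,0,0],[0.1,0,0,0.06,0,0,0],[0.1,0,0,0.06,0,0,0],[0.1,0,0,0.06,0,0,0]],
])

```text
time: 30.98
tool_pos: [0.6006, -0.1674, 0.215]
ee_rot: [3.141, -0.0, -0.0]
wrist_force: [-0.2, -0.6, -0.4]
width: 0.0641
```

Request:
move_arm([
  [[0.1,0,0,0,0,0,0],[0.1,0,0,0,0,0,0],[0.1,0,0,0,0,0,0],[0.1,0,0,0,0,0,0],[0.1,0,0,0,0,0,0],[0.1,0,0,0,0,0,0],[0.1,0,0,0,0,0,0],[0.1,0,0,0,0,0,0]],
])

```text
time: 31.65
tool_pos: [0.6006, -0.1674, 0.2149]
ee_rot: [3.142, 0.0, -0.0]
wrist_force: [-0.3, -0.3, -0.3]
width: 0.0196
```

Request:
move_arm([
  [[0.1,0,0,0,0,0,0],[0.1,0,0,0,0,0,0],[0.1,0,0,0,0,0,0]],
])

```text
time: 31.9
tool_pos: [0.6006, -0.1674, 0.2149]
ee_rot: [3.142, -0.0, -0.0]
wrist_force: [-0.1, 0.8, -0.4]
width: 0.0196
```

Request:
move_arm([
  [[0.1,0,0,-0.2,0,0,0],[0.1,0,0,-0.5,0,0,0],[0.1,0,0,-0.8,0,0,0],[0.1,-0.05,-0.1,-1,0,0,0],[0.1,-0.1,-0.4,-1,0,0,0],[0.1,-0.2,-0.7,-1,0,0,0],[0.1,-0.29,-0.95,-1,0,0,0],[0.1,-0.29,-0.95,-1,0,0,0]],
])

```text
time: 32.57
tool_pos: [0.5704, -0.0686, 0.3152]
ee_rot: [-3.139, 0.001, 0.004]
wrist_force: [0.9, -0.1, -0.4]
width: 0.0193
```

Request:
move_arm([
  [[0.1,-0.07,-0.24,-0.15,0,0,0],[0.1,-0.14,-0.48,-0.3,0,0,0],[0.1,-0.21,-0.72,-0.3,0,0,0],[0.1,-0.29,-0.95,-0.3,0,0,0],[0.1,-0.29,-0.95,-0.3,0,0,0]],
])

```text
time: 32.98
tool_pos: [0.5418, 0.0254, 0.3454]
ee_rot: [-3.14, -0.0, 0.004]
wrist_force: [-0.0, -0.7, -0.2]
width: 0.0195
```

Request:
move_arm([
  [[0.1,-0.1,-0.32,0,0,0,0],[0.1,-0.2,-0.64,0,0,0,0],[0.1,-0.29,-0.95,0,0,0,0],[0.1,-0.29,-0.95,0,0,0,0]],
])

```text
time: 33.32
tool_pos: [0.5127, 0.1208, 0.3447]
ee_rot: [-3.139, 0.001, 0.004]
wrist_force: [-0.7, -0.0, -0.7]
width: 0.0191
```

Request:
move_arm([
  [[0.1,-0.1,-0.32,0,0,0,0],[0.1,-0.2,-0.64,0,0,0,0],[0.1,-0.29,-0.95,0,0,0,0],[0.1,-0.29,-0.95,0,0,0,0],[0.1,-0.29,-0.95,0,0,0,0]],
])

```text
time: 33.73
tool_pos: [0.4849, 0.2129, 0.3446]
ee_rot: [3.14, -0.0, 0.002]
wrist_force: [0.9, 0.4, -0.6]
width: 0.0194
```

```bash
python3 snap.py w16
python3 - <<'E'
from m import *
tub("w16","green",(.456,.311),100,.006)
E
```

```text
33.7333 [0.48490565 0.21294165 0.34459353] [ 3.14031607e+00 -2.39049272e-04  1.97646944e-03] 0.019354677644761724
green w16 3499 [0.4558 0.3118] 0.749882127702133 rim 831 (array([0.4565, 0.3109]), 0.0295, np.float64(0.0009805702286750878)) zmed 0.055273065963128275
```

View pics/w16.png

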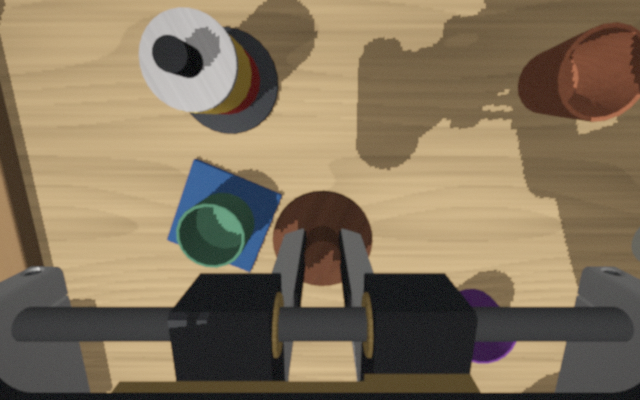

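Request:
move_arm([
  [[0.1,-0.1,-0.32,0,0,0,0],[0.1,-0.2,-0.64,0,0,0,0],[0.1,-0.29,-0.98,0,0,0,0],[0.1,-0.29,-0.98,0,0,0,0],[0.1,-0.29,-0.98,0.2,0,0,0],[0.1,-0.29,-0.98,0.4,0,0,0],[0.1,-0.29,-0.98,0.45,0,0,0],[0.1,-0.29,-0.98,0.45,0,0,0]],
])

```text
time: 34.45
tool_pos: [0.4561, 0.3088, 0.2975]
ee_rot: [3.138, 0.004, -0.002]
wrist_force: [-0.1, 0.3, -0.2]
width: 0.0193
```

Request:
move_arm([
  [[0.1,0,0,0,0,0,0],[0.1,0,0,0,0,0,0],[0.1,0,0,0,0,0,0]],
])

```text
time: 34.7
tool_pos: [0.4564, 0.3103, 0.3014]
ee_rot: [-3.14, -0.003, -0.001]
wrist_force: [0.6, 0.1, -0.9]
width: 0.0194
```

```bash
python3 snap.py w17
python3 - <<'E'
from m import *
tub("w17","green",(.456,.311),100,.006)
o,c,p,d=load("w17"); W=cloud(d,c); z0=o["tool_pos"][2]-.2149
m=np.hypot(W[...,0]-.4563,W[...,1]-.311)<.036
Q=W[m&(W[...,2]>z0+.007)&(W[...,2]<z0+.015)]
print(z0,len(Q),np.median(Q[:,2]),Q.min(0),Q.max(0))
A=np.c_[Q[:,:2]-Q[:,:2].mean(0),np.ones(len(Q))]; print("tilt",np.linalg.lstsq(A,Q[:,2],rcond=None)[0])
E
```

```text
34.7 [0.45639236 0.31034373 0.30144775] [-3.14045939e+00 -2.57739455e-03 -9.72587550e-04] 0.019440021084109048
green w17 783 [0.4599 0.3106] 0.13208222418619914 rim 386 (array([0.456 , 0.3114]), 0.0295, np.float64(0.0008873886545217635)) zmed 0.05550269987842499
0.08654775419577151 3865 0.0972882682918329 [0.4259 0.2781 0.0937] [0.4888 0.3395 0.1015]
tilt [-0.001   0.0003  0.0973]
```

View pics/w17.png

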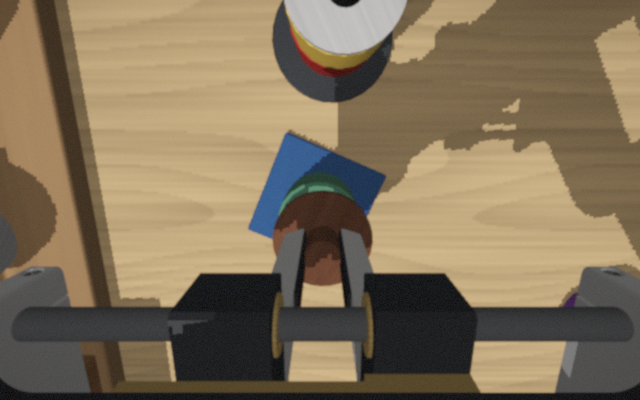

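Request:
move_arm([
  [[0.1,-0.01,-0.02,0.08,0,0,0],[0.1,-0.01,-0.02,0.18,0,0,0],[0.1,-0.01,-0.02,0.26,0,0,0],[0.1,-0.01,-0.02,0.29,0,0,0],[0.1,-0.01,-0.02,0.3,0,0,0],[0.1,-0.01,-0.02,0.3,0,0,0],[0.1,-0.01,-0.02,0.3,0,0,0]],
])

```text
time: 35.33
tool_pos: [0.4548, 0.3127, 0.2699]
ee_rot: [3.142, -0.0, -0.0]
wrist_force: [0.6, 0.3, -0.3]
width: 0.0192
```

Request:
move_arm([
  [[0.1,0,0,0.02,0,0,0],[0.1,0,0,0.04,0,0,0],[0.1,0,0,0.046,0,0,0],[0.1,0,0,0.046,0,0,0],[0.1,0,0,0.046,0,0,0]],
])

```text
time: 35.75
tool_pos: [0.4547, 0.3126, 0.2653]
ee_rot: [3.142, -0.0, -0.0]
wrist_force: [-0.3, -0.1, -0.2]
width: 0.0193
```

Request:
move_arm([
  [[0.1,0,0,0.004,0,0,0],[1,0,0,0.004,0,0,0],[1,0,0,0.004,0,0,0],[1,0,0,0.004,0,0,0],[1,0,0,0.004,0,0,0],[1,0,0,0.004,0,0,0],[1,0,0,0.004,0,0,0],[1,0,0,0.004,0,0,0]],
])

```text
time: 36.42
tool_pos: [0.4547, 0.3126, 0.2649]
ee_rot: [3.142, -0.0, -0.0]
wrist_force: [-0.8, -0.1, -0.1]
width: 0.0625
```

Request:
move_arm([
  [[1,0,0,0,0,0,0],[1,0,0,-0.2,0,0,0],[1,0,0,-0.5,0,0,0],[1,0,0,-0.8,0,0,0],[1,-0.1,0.3,-0.9,0,0,0],[1,-0.2,0.6,-0.9,0,0,0],[1,-0.3,0.9,-0.9,0,0,0],[1,-0.3,0.9,-0.9,0,0,0]],
])

```text
time: 37.08
tool_pos: [0.4234, 0.2195, 0.3553]
ee_rot: [3.139, -0.0, -0.003]
wrist_force: [-0.7, 0.9, -0.5]
width: 0.0937
```

```bash
python3 snap.py w18
python3 - <<'E'
from m import *
from bench import robot
lid("w18",(.456,.312),.05); lid("w18",(.5936,.298),.094)
p,d=robot.snapshot("scene"); cv2.imwrite("pics/s18.png",p[...,::-1])
W=cloud(d,robot.camera_params("scene")); W0=cloud(np.load("scene0.npy"),robot.camera_params("scene"))
for n,g in(("white",(.432,-.155)),("terra",(.592,-.006)),("teapot",(.755,.047))):
    for w in(W0,W):
        A=w.reshape(-1,3);Q=A[(np.hypot(A[:,0]-g[0],A[:,1]-g[1])<.06)&(A[:,2]>.02)]; print(n,len(Q),Q.mean(0))
E
```

```text
37.0833 [0.42335151 0.21953837 0.35525807] [ 3.13918400e+00 -5.61286357e-06 -3.39667869e-03] 0.09370869147687474
knobtop 548 [0.4558 0.3106 0.0839] [0.4559 0.3099 0.0856] [0.0195 0.0202 0.0077]
sil 4032 (array([0.4549, 0.3109]), np.float64(0.9518293987986535))
disc 3305 [0.4556 0.3108 0.0615] [0.062  0.062  0.0069] 0.060675083022212924
tilt [-0.0005  0.0009  0.0607]Traceback (most recent call last):
  File "<stdin>", line 3, in <module>
  File "m.py", line 15, in lid
    print("knobtop",len(P),(P.min(0)+P.max(0))/2,np.median(P,0),np.ptp(P,0))
                            ~~~~~^^^
    return umr_minimum(a, axis, None, out, keepdims, initial, where)
ValueError: zero-size array to reduction operation minimum which has no identity
```

View pics/w18.png

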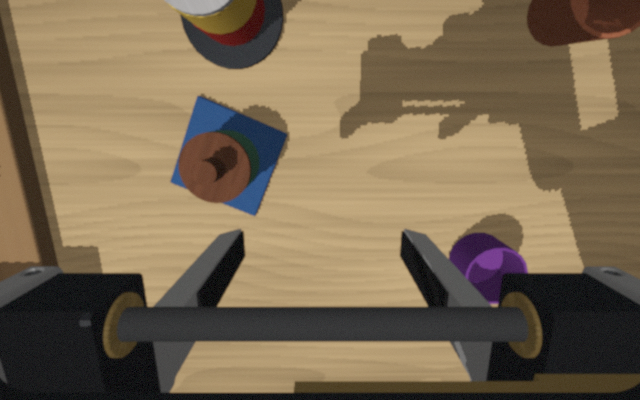

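Wooden lid is flat at z 0.0607 (expected 0.061), seated on green. One scene check, then hand in.

Run:
```python
from m import *
from bench import robot
p,d=robot.snapshot("scene"); cv2.imwrite("pics/s18.png",p[...,::-1])
C=robot.camera_params("scene");W=cloud(d,C); W0=cloud(np.load("scene0.npy"),C)
for n,g in(("white",(.432,-.155)),("terra",(.592,-.006)),("teapot",(.755,.047))):
    for w in(W0,W):
        A=w.reshape(-1,3);Q=A[(np.hypot(A[:,0]-g[0],A[:,1]-g[1])<.06)&(A[:,2]>.02)]; print(n,len(Q),Q.mean(0))
A=W.reshape(-1,3);Q=A[(np.hypot(A[:,0]-.594,A[:,1]-.298)<.05)]; print("stack top",np.percentile(Q[:,2],99.5))
```

```text
white 970 [ 0.4314 -0.1552  0.0457]
white 961 [ 0.4314 -0.1554  0.0459]
terra 922 [ 0.5926 -0.0056  0.0461]
terra 928 [ 0.5924 -0.0054  0.0458]
teapot 2301 [0.7671 0.0366 0.0676]
teapot 2307 [0.7671 0.0365 0.0677]
stack top 0.13032190519287343
```

View pics/s18.png

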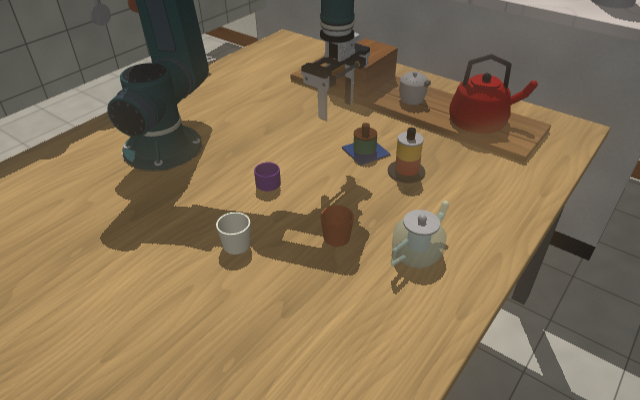

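The picture shows both stacks complete: the steel-lidded one at about (408,155), the wood-lidded one at about (366,145). The bystanders have not moved and the gripper is clear.

```bash
python3 -c "
from bench import robot
print(robot.close_job(), robot.get_obs()['time'])"
```

```text
the job is handed in; nothing more can be done
the job is handed in; nothing more can be done
```

Both stacks are built in the order you gave, and I handed the job in about 37 s into the 128 s limit. On the slate mat: red tub, yellow tub, steel lid. On the blue tile: green tub, wooden lid. `close_job()` gave no verdict.

My last camera checks, made before handing in:

| Piece | Measured height | Expected | Position |
|---|---|---|---|
| Red tub rim | 55.4 mm | 56 mm | within about 3 mm of the mat centre |
| Yellow tub rim | 99.2 mm | 100 mm | within about 3 mm of the red tub |
| Steel lid disc top | 104.7 mm | 105 mm | within about 1 mm of the yellow tub |
| Green tub rim | 55.3 mm | 56 mm | within about 4 mm of the tile centre |
| Wooden lid disc top | 60.7 mm | 61 mm | within about 1 mm of the green tub |

- **Level:** both lids measured level, to within about 0.001 rad. At the end the top of the mat stack measured 130.3 mm, against 130 mm expected.
- **Bystanders:** both cups and the teapot matched their starting positions to within 0.3 mm. The purple tub was left alone. At hand-in the gripper was open and clear of everything.
- **Disagreements:**
  - The position fits for the same part differed by 1–3 mm, which is inside the tolerances.
  - The automatic steel lid check in the last wrist picture failed because the lid was out of view. I used the scene camera's height instead.

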